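# Charge the stopper feeder at the bottling bench

### The arm

A 6-joint arm with a two-finger parallel gripper is mounted at the origin on the work surface. World frame = base frame: x ahead of the robot, y to its left, z up, the work surface at z = 0. Lengths are in m, angles in rad, forces in N, time in s.
With the tool pointing down it reaches from about 0.35 to 0.975 m from the base axis. Payload 4.9 kg.
Tool frame: the origin (TCP) lies at the very end of the fingers, on their centre line; the grasp point (between the pads) lies 19 mm behind it (ctrl.tcp_to_grasp is the z of the grasp point in the tool frame, in m); z points along the fingers, y is the line along which they close (so a half turn about z gives the same grasp; the last joint's range is limited). The gripper opens to 85 mm and grips with 20 to 120 N. Pads are 22 mm wide; open, the fingers measure 114 mm over their backs; the gripper's body (76 mm by 85 mm) begins 54 mm behind the grasp point. The pads swing forward as they close: fully open they stand 13 mm farther back than shut.
Start: joints at [-0.119, 0.053, 1.613, -0, 1.476, -0.119], TCP at [0.625, 0, 0.231] pointing down, gripper open.
Joint ranges: [-3.01, 3.01], [-1.01, 2.22], [0.06, 2.58], [-1.02, 4.17], [0.09, 2.62], [-3.14, 3.14]. Speed limits (rad/s): [2.57, 2.57, 3.14, 3.14, 3.14, 3.14].

### API

Orientations are given as a rotation vector (axis times angle).
In Python, from station import ctrl, eyes, job, nets gives the robot as it stands. The module is installed in compiled form; this text tells all that it offers.
- The arm moves only by the tool jog_arm, never from a script. Its argument "commands" is one flat list of numbers, 7 for each row, row after row: the shift along the tool's x, y, z each as a share of 0.06 m, from -1 to 1, then the turn, a rotation vector about the tool's x, y, z each as a share of 0.1 rad, from -1 to 1, then the finger opening in mm, from 0 to 85.4. In form: [x, y, z, ax, ay, az, grip, x, y, z, ax, ay, az, grip, ...]. A call has 1 to 20 rows; each row shifts and turns the commanded pose from where the row before left it, along the tool's axes as they then stand; what a row does not reach is not made up. A row lasts 1/8 s, in which the tool goes at most 62.5 mm and 10.7 degrees, less where a joint would pass 70% of its speed; a pose out of reach is approached as far as the arm can. A call with a number of a shift or a turn outside -1 to 1 is refused whole. A call with a gripper value outside its range is refused whole. The fingers move at their own pace and stop on an object; "newtons" is the grip in N (left out, the last holds). Time passes only in rows, so rows that do not move let the fingers close. It gives the time, the measured TCP pose, the force, the opening and the grip force at its end, in the units of the state.
- ctrl.get_obs(): the state, without advancing time (a new reading comes with each control period).
- eyes.get_image(name): name is "scene" or "side" or "wrist"; returns a dict with "image" (420x560x3 uint8, red, green, blue), "z_map" (420x560 float32, m along the optical axis (not along the pixel's ray), 0 where there is no reading), "K" (3x3 intrinsics, pixels), "cam_to_world" (4x4, takes a point from camera to world coordinates). Camera axes: x right, y up, looking along -z (the intrinsics and any distortion apply to the point x, -y, -z); pixel columns grow to the right and rows downward; lengths in m; the calibration is good to about 2 mm. A picture is of the moment at which its call begins.
- job.finish_job(): hands the job in; it is judged then, once.
Trained networks look in the newest picture that a camera, given by its name, has taken for a name from the list of things; names that differ only in an ending like _2 or _b are one class to them, and where a whole thing is asked for, a point or a joint stands for the part that bears it (a point fixed in the world has none). Each returns a list of dicts, best first, with "p" (0 to 1); they miss things now and then, are a little off and sometimes report something else, mostly with a low value. They report only what shows in the picture. A call takes as long as a camera call. They do not tell look-alikes from the thing itself.
- nets.silhouettes(camera, name): "mask" (420x560 bool, what is visible of it) and "bbox" ([left, top, right, bottom] in pixels, round what is visible of it).
The state is a dict: "t": time; "q": joint angles; "dq": joint speeds; "effort": joint torques, N m; "tool_pos": TCP position; "tool_rot": TCP orientation; "contact_force": force on the tool from outside, world axes, zero at the start; "wrist_torque": the same for the moment, N m; "opening": finger opening in m; "grip_force": force on a finger pad.
Only numpy, scipy, OpenCV 4.12 (cv2) and the standard library are available. Lean on these libraries where they do the work, as an engineer would, in place of code of your own. Each camera call takes 0.05 s, during which the arm holds its last target. There are 200 camera calls.

### The job

Refill the stopper feeder: first put every loose stopper into the level steel pan, then take the key from its wooden rest, push it fully into the key switch and turn it clockwise to its stop (on). With the switch left on, tip the pan right over by its red handle until all the stoppers have dropped into the blue hopper, and set the pan back level; only then turn the key back to off and return it fully down in its rest. Never tip the pan while the switch is off, and leave the bottle, cup and can where they stand.

Things in the scene. Friction and masses are not known exactly. Their poses are not given: they have to be found in the camera images.
- stopper1: bottle stopper: black plastic cap 32 mm dia x 12 mm, with a cork plug 20 mm dia x 24 mm on it; it stands on the bench cap down, plug up, 36 mm tall in all. Origin: centre of the cap's flat face (the underside as it stands); z points along the plug. 30 g. May be absent.
- stopper2: bottle stopper: black plastic cap 32 mm dia x 12 mm, with a cork plug 20 mm dia x 24 mm on it; it stands on the bench cap down, plug up, 36 mm tall in all. Origin: centre of the cap's flat face (the underside as it stands); z points along the plug. 30 g. May be absent.
- stopper3: bottle stopper: black plastic cap 32 mm dia x 12 mm, with a cork plug 20 mm dia x 24 mm on it; it stands on the bench cap down, plug up, 36 mm tall in all. Origin: centre of the cap's flat face (the underside as it stands); z points along the plug. 30 g. May be absent.
- stopper4: bottle stopper: black plastic cap 32 mm dia x 12 mm, with a cork plug 20 mm dia x 24 mm on it; it stands on the bench cap down, plug up, 36 mm tall in all. Origin: centre of the cap's flat face (the underside as it stands); z points along the plug. 30 g. May be absent.
- stopper5: bottle stopper: black plastic cap 32 mm dia x 12 mm, with a cork plug 20 mm dia x 24 mm on it; it stands on the bench cap down, plug up, 36 mm tall in all. Origin: centre of the cap's flat face (the underside as it stands); z points along the plug. 30 g. May be absent.
- pan (a joint): tilt of the steel tipping pan: 0 = level on its support, grows as the pan tips away from the robot towards the hopper, to its stop at 1.9 rad (109 deg). Falls back level by its own weight from below about 60 deg.
- pan_floor (a point): centre of the top of the pan's flat floor, 64 mm above the bench; frame turns with the pan: x towards the hopper, z up when level. Floor 135 mm (x) x 164 mm (y); walls 61 mm high at the robot's side and both y sides; at the hopper side a 45 degree ramp rises from x = +65 mm to the pouring lip at the hinge (x = +125 mm, z = +61 mm).
- pan_hinge (a point): middle of the pan's hinge axis (horizontal, along this point's y), at the pouring lip, 125 mm above the bench; fixed frame of the feeder, x from pan to hopper, y to the left. Steel posts to 137 mm at y = +-95 mm.
- pan_handle (a point): middle of the pan's red handle bar, 16 mm dia, +-34 mm long along the hinge direction, 110 mm from the hinge axis, 148 mm to the -y side of the pan's middle; frame turns with the pan. The crank arm joins its end nearer the pan, so fingers from above can close round the bar, one at each x side; the bar turns in the grip. Level: 64 mm above and 89 mm to the robot's side of the hinge.
- hopper_floor (a point): centre of the inner floor of the blue open hopper, fixed, same axes as pan_hinge. Inside 168 mm (x) x 188 mm (y), walls 90 mm (far wall 145 mm) above the bench; floor 8 mm above the bench.
- switch (a joint): angle of the key switch's barrel: 0 = off (slot along the yellow box's x axis), grows clockwise from above to its stop at 1.571 rad = on. Stays where it is left. The key has about 0.18 rad of play in the slot either way, so turn the key that much past to bring the barrel to its stops.
- switch_mouth (a point): centre of the key slot's mouth, on the barrel's axis, 70 mm above the bench, top of a 30 mm square black core in a steel ring of 54 mm, on a yellow box 100 x 90 x 40 mm. Frame turns with the barrel: x along the slot's long side, z up. Slot 16.5 x 8.5 mm, 28 mm deep.
- key: the switch key, upright in its rest at the start. Origin: centre of the blade's tip; z up from tip to bow. Brass blade 14 mm (x) x 6 mm (y), 26 mm long; collar 24 mm dia from z = 26 to 32 mm, which seats on the mouth when fully in; red flat bow 32 mm (x) x 10 mm (y) from z = 32 to 70 mm: pinch it across y. Same either way round.
- rest_mouth (a point): centre of the mouth of the key's rest, a wooden block 55 x 50 x 34 mm; mouth 34 mm above the bench, slot 17.5 mm (x) x 9.5 mm (y), 30 mm deep; x along the slot. Fixed.
- bottle: green glass bottle, 72 mm dia, 230 mm tall, origin under its centre; bystander.
- cup: clear plastic tasting cup, 80 mm dia at the rim, 90 mm tall, origin under its centre; bystander.
- can: yellow-labelled can, 66 mm dia, 120 mm tall, origin under its centre; bystander.
There are look-alikes about, which are no part of the job. What is shaped like the stopper4 but orange or pink is not meant. There is more than one size of the part that bears rest_mouth; the job needs the smaller.

How it is judged:
On the way, in this order (a step that is already met when the one before it is completed fails the run):
1. every stopper lies in the level pan (x of stopper1 in the frame of pan_floor between -0.075 and 0.125 m and y of stopper1 in the frame of pan_floor between -0.088 and 0.088 m and z of stopper1 in the frame of pan_floor between -0.02 and 0.06 m and x of stopper2 in the frame of pan_floor between -0.075 and 0.125 m and y of stopper2 in the frame of pan_floor between -0.088 and 0.088 m and z of stopper2 in the frame of pan_floor between -0.02 and 0.06 m and x of stopper3 in the frame of pan_floor between -0.075 and 0.125 m and y of stopper3 in the frame of pan_floor between -0.088 and 0.088 m and z of stopper3 in the frame of pan_floor between -0.02 and 0.06 m and x of stopper4 in the frame of pan_floor between -0.075 and 0.125 m and y of stopper4 in the frame of pan_floor between -0.088 and 0.088 m and z of stopper4 in the frame of pan_floor between -0.02 and 0.06 m and x of stopper5 in the frame of pan_floor between -0.075 and 0.125 m and y of stopper5 in the frame of pan_floor between -0.088 and 0.088 m and z of stopper5 in the frame of pan_floor between -0.02 and 0.06 m and value of joint pan below 0.08 rad), for 0.3 s.
2. the key is fully in the switch and turned on (horizontal distance between key and switch_mouth below 0.005 m and z of key in the frame of switch_mouth below -0.021 m and angle between key's own z axis and vertical below 0.12 rad and value of joint switch above 1.35 rad), for 0.2 s.
3. the pan is tipped right over, at least 1.5 rad, with the switch on (value of joint switch above 1.35 rad and value of joint pan above 1.5 rad), for 0.1 s.
4. every stopper is in the hopper and the pan is back level, the switch still on (x of stopper1 in the frame of hopper_floor between -0.09 and 0.09 m and y of stopper1 in the frame of hopper_floor between -0.098 and 0.098 m and z of stopper1 in the frame of hopper_floor between -0.02 and 0.085 m and x of stopper2 in the frame of hopper_floor between -0.09 and 0.09 m and y of stopper2 in the frame of hopper_floor between -0.098 and 0.098 m and z of stopper2 in the frame of hopper_floor between -0.02 and 0.085 m and x of stopper3 in the frame of hopper_floor between -0.09 and 0.09 m and y of stopper3 in the frame of hopper_floor between -0.098 and 0.098 m and z of stopper3 in the frame of hopper_floor between -0.02 and 0.085 m and x of stopper4 in the frame of hopper_floor between -0.09 and 0.09 m and y of stopper4 in the frame of hopper_floor between -0.098 and 0.098 m and z of stopper4 in the frame of hopper_floor between -0.02 and 0.085 m and x of stopper5 in the frame of hopper_floor between -0.09 and 0.09 m and y of stopper5 in the frame of hopper_floor between -0.098 and 0.098 m and z of stopper5 in the frame of hopper_floor between -0.02 and 0.085 m and value of joint pan below 0.08 rad and value of joint switch above 1.35 rad), for 0.2 s.
5. the switch is turned back off by its key (horizontal distance between key and switch_mouth below 0.005 m and z of key in the frame of switch_mouth below -0.021 m and angle between key's own z axis and vertical below 0.12 rad and value of joint switch below 0.15 rad), for 0.1 s.
At the end, for the whole second after the job is handed in: All stoppers within the hopper's walls, the pan level (within 0.08 rad), the switch off (within 0.15 rad), the key upright in its rest, at least 21 mm deep and within 6 mm of its centre, at rest; bottle, cup and can within 30 mm of where they stood (x of stopper1 in the frame of hopper_floor between -0.09 and 0.09 m and y of stopper1 in the frame of hopper_floor between -0.098 and 0.098 m and z of stopper1 in the frame of hopper_floor between -0.02 and 0.085 m and x of stopper2 in the frame of hopper_floor between -0.09 and 0.09 m and y of stopper2 in the frame of hopper_floor between -0.098 and 0.098 m and z of stopper2 in the frame of hopper_floor between -0.02 and 0.085 m and x of stopper3 in the frame of hopper_floor between -0.09 and 0.09 m and y of stopper3 in the frame of hopper_floor between -0.098 and 0.098 m and z of stopper3 in the frame of hopper_floor between -0.02 and 0.085 m and x of stopper4 in the frame of hopper_floor between -0.09 and 0.09 m and y of stopper4 in the frame of hopper_floor between -0.098 and 0.098 m and z of stopper4 in the frame of hopper_floor between -0.02 and 0.085 m and x of stopper5 in the frame of hopper_floor between -0.09 and 0.09 m and y of stopper5 in the frame of hopper_floor between -0.098 and 0.098 m and z of stopper5 in the frame of hopper_floor between -0.02 and 0.085 m and horizontal distance between key and rest_mouth below 0.006 m and z of key in the frame of rest_mouth below -0.021 m and angle between key's own z axis and vertical below 0.15 rad and value of joint pan below 0.08 rad and value of joint switch below 0.15 rad and linear speed of key below 0.03 m/s and distance of each of bottle, cup, can from where it was at the start of the episode below 0.03 m); the robot touches nothing.
It fails at once if the pan is tipped (over 0.35 rad) while the switch is off (under 1.2 rad) (value of joint pan above 0.35 rad and value of joint switch below 1.2 rad).
It fails at once if the bottle is knocked over or pushed 30 mm or more (distance of bottle from where it was at the start of the episode above 0.03 m or angle between bottle's own z axis and vertical above 0.5 rad).
It fails at once if the cup is knocked over or pushed 30 mm or more (distance of cup from where it was at the start of the episode above 0.03 m or angle between cup's own z axis and vertical above 0.5 rad).
It fails at once if the can is knocked over or pushed 30 mm or more (distance of can from where it was at the start of the episode above 0.03 m or angle between can's own z axis and vertical above 0.5 rad).
Of stopper1, stopper2, stopper3, stopper4, stopper5 only 2 to 5 are there at a start; the rules pass over those that are not, and their reading is None.
At some moment in a run one of stopper1, stopper2, stopper3, stopper4, stopper5 may be knocked a few centimetres aside while the robot is not near it.
It also fails if it takes over 210 s, if anything falls off the work surface, if the arm or the gripper's body presses on something with over 40 N, if the wrist force passes 120 N, or if a joint passes its speed limit or range.

## Working session

There is one attempt and no reset: what is moved stays moved. The work goes in short steps, Python scripts to look and compute and a tool call to move; the robot and the scene stay as the last step left them, time stands still between calls to the robot, and variables do not carry over. Pictures are saved under pics/ and viewed, at most 14 in all, crops included, and the job is handed in when it is done.

Besides the shell and the picture viewer there is one more tool, called after "Call:" as name(argument=value, ...) on one line, values as JSON. jog_arm: Moves the arm, as the interface text tells. Shift numbers are shares of 0.06 m and turn numbers shares of 0.1 rad, none past 1 either way. Its arguments: {"type":"object","properties":{"commands":{"type":"array","items":{"type":"number"}},"newtons":{"type":"number"}},"required":["commands"]}

```bash
mkdir -p pics
cat > h.py <<'E'
import numpy as np, cv2
from scipy.spatial.transform import Rotation as R
from station import ctrl, eyes, job, nets
def cloud(d):
    z=d["z_map"]; K=d["K"]; v,u=np.mgrid[:z.shape[0],:z.shape[1]]
    x=(u-K[0,2])/K[0,0]*z; y=(v-K[1,2])/K[1,1]*z
    P=np.stack([x,-y,-z,np.ones_like(z)],-1)@d["cam_to_world"].T
    P=P[...,:3]; P[z==0]=np.nan
    return P
def save(d,n,crop=None,s=1):
    im=d["image"][...,::-1]
    if crop: l,t,r,b=crop; im=im[t:b,l:r]
    if s!=1: im=cv2.resize(im,None,fx=s,fy=s,interpolation=cv2.INTER_CUBIC)
    cv2.imwrite("pics/"+n,im)
E
python3 - <<'E'
from h import *
for c in ["scene","side"]:
    d=eyes.get_image(c); save(d,c+"0.png"); np.savez(c+"0.npz",**d); P=cloud(d)
    print(c,d["K"].tolist(),d["cam_to_world"].round(3).tolist())
    for n in ["stopper1","pan","pan_handle","hopper_floor","switch","key","rest_mouth","bottle","cup","can"]:
        for r in nets.silhouettes(c,n):
            m=r["mask"]; q=P[m]; q=q[~np.isnan(q[:,0])]
            col=d["image"][m].mean(0).astype(int)
            if len(q): print(n,round(r["p"],2),r["bbox"],"med",np.median(q,0).round(3),"min",np.percentile(q,2,0).round(3),"max",np.percentile(q,98,0).round(3),col)
o=ctrl.get_obs(); print(o["t"],o["tool_pos"],o["tool_rot"],o["contact_force"],ctrl.tcp_to_grasp)
E
```

```text
scene [[407.0286299719506, 0.0, 278.46669933458674], [0.0, 407.0286299719506, 211.42696053383727], [0.0, 0.0, 1.0]] [[-0.052, -0.56, 0.827, 1.52], [0.998, -0.013, 0.054, 0.09], [-0.019, 0.828, 0.56, 0.774], [0.0, 0.0, 0.0, 1.0]]
stopper1 0.67 [228.0, 217.1, 240.2, 226.7] med [ 0.475 -0.128  0.013] min [ 0.463 -0.142  0.001] max [ 0.483 -0.115  0.036] [83 63 44]
stopper1 0.64 [210.1, 209.7, 219.8, 223.2] med [ 0.437 -0.193  0.013] min [ 0.373 -0.213 -0.002] max [ 0.447 -0.179  0.036] [100  77  57]
stopper1 0.63 [188.1, 220.1, 197.5, 234.4] med [ 0.504 -0.249  0.012] min [ 0.49  -0.266 -0.001] max [ 0.512 -0.236  0.036] [153  80  26]
stopper1 0.59 [169.0, 207.4, 178.3, 216.2] med [ 0.416 -0.337  0.015] min [ 0.404 -0.348  0.001] max [ 0.425 -0.327  0.034] [141  73  82]
stopper1 0.45 [168.7, 218.0, 175.0, 234.1] med [ 0.494 -0.317  0.012] min [ 0.479 -0.332 -0.001] max [ 0.504 -0.306  0.036] [84 64 46]
pan 0.4 [201.7, 234.0, 224.8, 247.3] med [ 0.612 -0.161  0.061] min [ 0.586 -0.188  0.04 ] max [ 0.625 -0.139  0.071] [92 82 70]
pan_handle 0.77 [279.5, 181.1, 373.5, 237.2] med [0.465 0.
[... 2961 characters left out ...]
0.305  0.04 ] [145  90  48]
bottle 0.69 [325.2, 163.4, 353.0, 234.0] med [ 0.714 -0.058  0.116] min [ 0.697 -0.08   0.008] max [ 0.745 -0.023  0.231] [ 99 103  70]
bottle 0.59 [379.9, 235.4, 416.4, 275.3] med [ 0.705 -0.26   0.062] min [ 0.677 -0.295  0.009] max [ 0.753 -0.222  0.092] [160 141 122]
cup 0.93 [381.5, 234.4, 415.9, 278.3] med [ 0.705 -0.26   0.059] min [ 0.677 -0.295  0.001] max [ 0.762 -0.198  0.092] [163 143 123]
can 0.61 [161.1, 163.3, 183.3, 202.3] med [0.477 0.425 0.085] min [0.458 0.412 0.01 ] max [0.516 0.467 0.122] [143 126  76]
1.1 [6.24985242e-01 3.10739986e-06 2.31309119e-01] [2.22141707e+00 2.22144815e+00 5.53719575e-06] [-0.34719159 -0.35607303 -0.52934496] -0.0187
```

View pics/scene0.png

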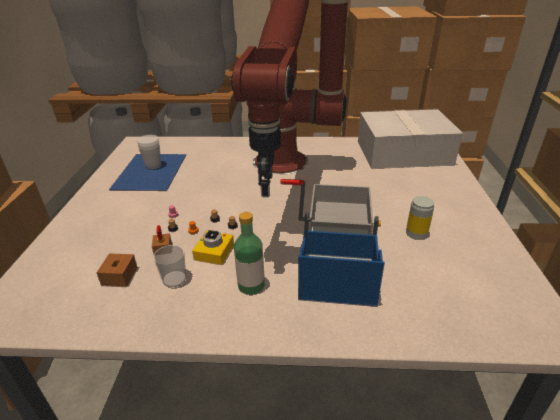

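View pics/side0.png

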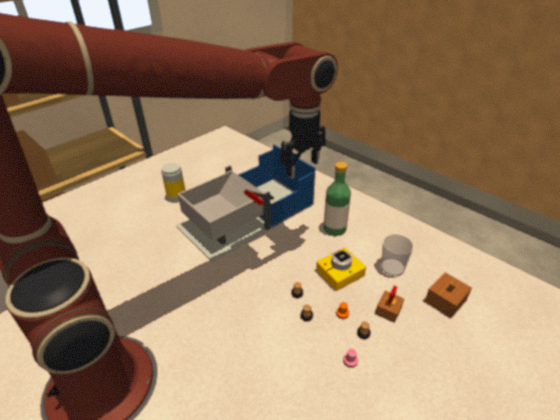

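The scene shows three black and cork stoppers at (214,216), (233,222) and (172,224). An orange and a pink decoy sit at (193,227) and (172,211). The key is in the small rest at (160,243). Something small and orange at (378,222) by the pan needs checking. Next I'll measure the feeder.

Run:
```python
from h import *
S={c:dict(np.load(c+"0.npz")) for c in["scene","side"]}
P={c:cloud(S[c]) for c in S}
print(P["scene"][218:227:2,372:384:2].round(3).tolist())
Q={}
for c in S:
    im=S[c]["image"].astype(int); p=P[c]
    hsv=cv2.cvtColor(S[c]["image"],cv2.COLOR_RGB2HSV)
    blue=(hsv[...,0]>100)&(hsv[...,0]<125)&(hsv[...,1]>120)&(p[...,2]>0.005)&(p[...,0]>.5)
    red=((hsv[...,0]<6)|(hsv[...,0]>174))&(hsv[...,1]>180)&(p[...,2]>0.15)&(p[...,2]<.22)&(p[...,0]<.65)&(p[...,1]>-.05)&(p[...,1]<.2)
    yel=(hsv[...,0]>20)&(hsv[...,0]<32)&(hsv[...,1]>190)&(p[...,2]>.03)&(p[...,2]<.048)&(p[...,1]<-.05)
    for n,m in [("blue",blue),("red",red),("yel",yel)]:
        q=p[m]
        if len(q): print(c,n,len(q),q.min(0).round(3),q.max(0).round(3),q.mean(0).round(3))
    q=p[red]
    # rims by height
    box=(p[...,0]>.35)&(p[...,0]<.9)&(p[...,1]>.05)&(p[...,1]<.36)
    for n,lo,hi,x0 in[("rim125",.119,.135,.35),("far145",.14,.157,.6),("rim90",.084,.096,.6),("floor",.055,.072,.35)]:
        m=box&(p[...,2]>lo)&(p[...,2]<hi)&(p[...,0]>x0); q=p[m]
        if len(q)>8:
            r=cv2.minAreaRect((q[:,:2]*1000).astype(np.float32)); print(c,n,len(q),[np.round(v,1) for v in r], q[:,:2].min(0).round(3),q[:,:2].max(0).round(3))
    m=yel; q=p[m]
    if len(q)>8: print(c,"yelrect",cv2.minAreaRect((q[:,:2]*1000).astype(np.float32)))
```

```text
[[[0.59, 0.287, 0.125], [0.412, 0.331, 0.001], [0.606, 0.294, 0.137], [0.604, 0.3, 0.136], [0.406, 0.352, -0.002], [0.406, 0.358, -0.002]], [[0.597, 0.286, 0.124], [0.598, 0.291, 0.125], [0.613, 0.293, 0.135], [0.614, 0.298, 0.136], [0.42, 0.349, -0.0], [0.42, 0.356, -0.0]], [[0.607, 0.285, 0.124], [0.607, 0.29, 0.124], [0.614, 0.294, 0.129], [0.616, 0.299, 0.131], [0.619, 0.303, 0.133], [0.43, 0.354, -0.001]], [[0.613, 0.284, 0.122], [0.612, 0.289, 0.121], [0.614, 0.294, 0.123], [0.617, 0.299, 0.125], [0.621, 0.304, 0.128], [0.447, 0.351, 0.003]], [[0.607, 0.286, 0.111], [0.613, 0.29, 0.115], [0.616, 0.295, 0.117], [0.618, 0.3, 0.119], [0.623, 0.304, 0.122], [0.456, 0.35, 0.002]]]
scene blue 5172 [0.601 0.088 0.005] [0.801 0.295 0.147] [0.734 0.191 0.072]
scene red 89 [0.057 0.033 0.186] [0.515 0.173 0.203] [0.495 0.067 0.193]
scene yel 421 [ 0.544 -0.216  0.03 ] [ 0.656 -0.112  0.043] [ 0.621 -0.16   0.038]
scene rim125 961 [array([598.8, 194.5]), array([222.2, 386.9]), np.float64(85.1)] [0.404 0.083] [0.799 0.304]
scene far145 262 [array([786.4, 184.7]), array([199.4,  11.9]), np.
[... 451 characters left out ...]

side red 96 [0.493 0.026 0.172] [0.532 0.091 0.199] [0.501 0.053 0.195]
side yel 603 [ 0.541 -0.221  0.03 ] [ 0.648 -0.121  0.045] [ 0.58 -0.18  0.04]
side rim125 806 [array([598.2, 191. ]), array([224. , 381.8]), np.float64(85.7)] [0.402 0.079] [0.796 0.302]
side far145 84 [array([747.5, 226.2]), array([140.4, 262.4]), np.float64(39.6)] [0.61  0.082] [0.797 0.283]
side rim90 313 [array([700.4, 188. ]), array([204.2, 177.8]), np.float64(84.3)] [0.602 0.081] [0.793 0.292]
side floor 1421 [array([598.7, 194. ]), array([203.6, 380.4]), np.float64(85.8)] [0.403 0.081] [0.794 0.297]
side yelrect ((593.4511108398438, -169.80348205566406), (89.70059967041016, 96.21832275390625), 78.12700653076172)
```

Call:
jog_arm(commands=[-1,-1,-0.5,0,0,0,85,-1,-1,-0.5,0,0,0,85,-1,-1,0,0,0,0,85,0,-1,0,0,0,0,85,0,0,0,0,0,0,85,0,0,0,0,0,0,85])

```text
t: 1.85
tool_pos: [0.4377, -0.1277, 0.2735]
tool_rot: [2.221, 2.22, 0.001]
contact_force: [0.7, -0.2, 0.4]
opening: 0.0851
grip_force: 0.0
```

The (378,222) pixel is only the left hinge post at height 0.13. The feeder yaw is about -4.6°, the hinge is about (0.6015, 0.193) and the handle about (0.501, 0.052, 0.19), which agrees with the red pixels. Now I'll look with the wrist camera.

```bash
cat >> h.py <<'E'
def look(c,names,f=None):
    d=eyes.get_image(c); P=cloud(d)
    if f: save(d,f); np.savez(f[:-4]+".npz",**d)
    for n in names:
        for r in nets.silhouettes(c,n):
            q=P[r["mask"]]; q=q[~np.isnan(q[:,0])]
            if len(q)<5: continue
            a,b=np.percentile(q,3,0),np.percentile(q,97,0); t=q[q[:,2]>b[2]-.008]
            rc=cv2.minAreaRect((t[:,:2]*1000).astype(np.float32))
            print(n,round(r["p"],2),np.round(r["bbox"]),"mid",((a+b)/2).round(4),"ext",(b-a).round(3),"zmax",b[2].round(3),"top",[np.round(v,1).tolist() for v in rc],d["image"][r["mask"]].mean(0).astype(int))
    return d,P
E
python3 - <<'E'
from h import *
look("wrist",["stopper1","key","switch","rest_mouth"],"w1.png")
E
```

```text
stopper1 0.96 [312. 248. 332. 272.] mid [ 0.497  -0.2514  0.02  ] ext [0.027 0.023 0.034] zmax 0.037 top [[497.4, -254.3], [18.9, 18.6], 38.1] [113  65  23]
stopper1 0.79 [304. 289. 325. 318.] mid [ 0.4872 -0.3204  0.019 ] ext [0.028 0.024 0.035] zmax 0.037 top [[487.6, -322.6], [18.6, 18.7], 43.6] [72 53 36]
stopper1 0.77 [262. 209. 285. 234.] mid [ 0.4319 -0.1938  0.0231] ext [0.026 0.022 0.028] zmax 0.037 top [[431.5, -196.5], [18.0, 18.2], 89.9] [80 59 38]
stopper1 0.72 [248. 299. 271. 329.] mid [ 0.4095 -0.3402  0.0192] ext [0.027 0.023 0.035] zmax 0.037 top [[409.9, -343.1], [18.7, 17.8], 4.1] [106  63  62]
stopper1 0.57 [292. 160. 312. 187.] mid [ 0.4673 -0.131   0.0187] ext [0.027 0.025 0.036] zmax 0.037 top [[467.5, -133.1], [19.0, 18.8], 74.2] [80 59 39]
key 0.55 [372. 320. 383. 340.] mid [ 0.5706 -0.3297  0.0617] ext [0.003 0.006 0.031] zmax 0.077 top [[570.8, -329.1], [2.5, 5.9], 16.1] [61 23 15]
switch 0.7 [385. 188. 438. 233.] mid [ 0.5973 -0.1671  0.0566] ext [0.049 0.048 0.028] zmax 0.071 top [[598.7, -168.2], [50.4, 52.4], 50.3] [77 66 51]
rest_mouth 0.77 [357. 288. 376. 330.] mid [ 0.5633 -0.3304  0.0184] ext [0.019 0.047 0.033] zmax 0.035 top [[565.0, -332.7], [14.6, 50.9], 13.0] [79 48 26]
rest_mouth 0.47 [466. 327. 484. 336.] mid [ 0.7381 -0.3791  0.0073] ext [0.023 0.002 0.013] zmax 0.014 top [[620.5, -256.8], [18.1, 356.9], 43.7] [49 32 20]
```

View pics/w1.png

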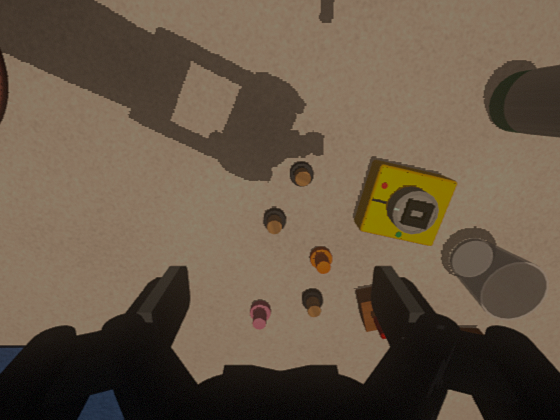

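The wrist view confirms stoppers at (302,174), (274,221) and (313,302). The orange one is at (321,260), the pink at (260,314) and the switch at (412,212). I'll fetch the first stopper.

Call:
jog_arm(commands=[-0.09,0.5,0.5,0,0,0,45,0,0,0.8,0,0,0,45,0,0,0.8,0,0,0,45,0,0,0.8,0,0,0,45,0,0,0.8,0,0,0,45,0,0,0.5,0,0,0,45,0,0,0.05,0,0,0,45,0,0,0,0,0,0,15,0,0,0,0,0,0,15,0,0,0,0,0,0,15,0,0,0,0,0,0,15], newtons=30)

```text
t: 3.48
tool_pos: [0.4688, -0.1335, 0.0197]
tool_rot: [2.219, 2.219, 0.002]
contact_force: [-0.9, 0.1, 5.9]
opening: 0.0188
grip_force: 29.8
```

Call:
jog_arm(commands=[0,0,-0.6,0,0,0,15,0,0,-0.9,0,0,0,15,0,0,-0.9,0,0,0,15,0,0,-0.8,0,0,0,15,0,0,-0.8,0,0,0,15,0.8,0,0,0,0,0,15,0.95,0,0,0,0,0,15,0.95,0,0,0,0,0,15,0.95,0,0,0,0,0,15,0.95,0,0,0,0,0,15,0.95,0,0,0,0,0,15,0.9,0,0,0,0,0,15,0,0,0,0,0,0,15,0,0,0,0,0,0,15])

```text
t: 5.22
tool_pos: [0.4672, 0.2538, 0.2576]
tool_rot: [2.221, 2.222, -0.002]
contact_force: [-0.5, -0.0, -0.6]
opening: 0.0186
grip_force: 29.5
```

Call:
jog_arm(commands=[0,0,0.9,0,0,0,15,0,0,0.9,0,0,0,15,0,0,0.8,0,0,0,15,0,0,0.2,0,0,0,15,0,0,0,0,0,0,45,0,0,0,0,0,0,45,0,0,0,0,0,0,45,0,0,-0.5,0,0,0,45,0,0,-0.9,0,0,0,45,0,0,-0.9,0,0,0,45,0,0,-0.7,0,0,0,45,0,0,0,0,0,0,45])

```text
t: 6.72
tool_pos: [0.4698, 0.2551, 0.2769]
tool_rot: [2.218, 2.218, 0.016]
contact_force: [-0.6, 0.5, 0.3]
opening: 0.0451
grip_force: 0.0
```

Run:
```python
from h import *
look("wrist",["stopper1"],"w2.png")
```

```text
stopper1 0.65 [260. 169. 289. 198.] mid [0.4666 0.2556 0.0864] ext [0.026 0.022 0.029] zmax 0.101 top [[466.6, 252.5], [18.8, 18.4], 0.6] [61 46 32]
stopper1 0.45 [218. 138. 430. 315.] mid [0.5107 0.2078 0.0938] ext [0.185 0.17  0.062] zmax 0.125 top [[510.2, 205.7], [177.1, 197.8], 86.0] [115 101  87]
```

View pics/w2.png

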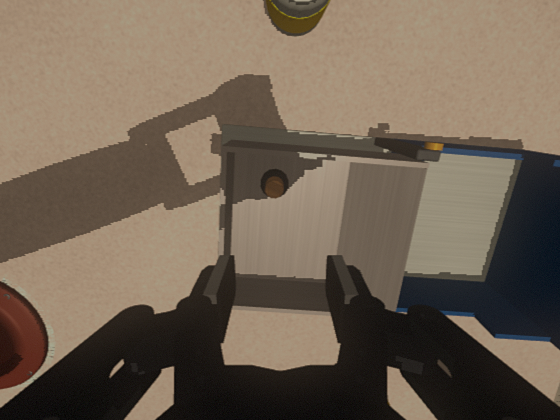

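The first stopper stands in the pan at (274,184), and the pan is otherwise empty. On to the second.

Call:
jog_arm(commands=[-0.93,-0.1,0,0,0,0,45,-0.95,-0.1,0,0,0,0,45,-0.95,-0.1,0,0,0,0,45,-0.95,-0.1,0,0,0,0,45,-0.95,-0.1,0,0,0,0,45,-0.95,-0.1,0,0,0,0,45,-0.95,-0.04,0,0,0,0,45,-0.9,0,0,0,0,0,45,0,0,0,0,0,0,45,0,0,0,0,0,0,45])

```text
t: 8.07
tool_pos: [0.4285, -0.1972, 0.2684]
tool_rot: [-2.22, -2.219, 0.0]
contact_force: [-0.7, 0.5, -0.2]
opening: 0.0448
grip_force: 0.0
```

Run:
```python
from h import *
look("wrist",["stopper1"])
print(R.from_rotvec(ctrl.get_obs()["tool_rot"]).as_matrix().round(4).tolist())
```

```text
stopper1 0.88 [269. 157. 295. 184.] mid [ 0.4323 -0.1951  0.0224] ext [0.027 0.025 0.029] zmax 0.037 top [[432.2, -196.7], [18.2, 18.8], 0.7] [76 57 38]
stopper1 0.86 [320. 201. 343. 229.] mid [ 0.4969 -0.2514  0.0198] ext [0.027 0.023 0.034] zmax 0.037 top [[497.2, -254.3], [19.2, 18.7], 68.9] [126  76  27]
stopper1 0.65 [310. 248. 332. 275.] mid [ 0.4841 -0.3192  0.0198] ext [0.023 0.022 0.033] zmax 0.037 top [[472.7, -258.6], [14.5, 146.4], 10.6] [71 53 35]
stopper1 0.55 [256. 259. 276. 290.] mid [ 0.41 -0.34  0.02] ext [0.027 0.022 0.033] zmax 0.037 top [[410.4, -343.0], [17.6, 19.1], 26.7] [118  72  71]
[[-0.0016, 1.0, -0.0009], [1.0, 0.0016, 0.0009], [0.0009, -0.0009, -1.0]]
```

Call:
jog_arm(commands=[0.01,0.06,0.5,0,0,0,45,0,0,0.8,0,0,0,45,0,0,0.8,0,0,0,45,0,0,0.8,0,0,0,45,0,0,0.8,0,0,0,45,0,0,0.44,0,0,0,45,0,0,0,0,0,0,45,0,0,0,0,0,0,15,0,0,0,0,0,0,15,0,0,0,0,0,0,15,0,0,0,0,0,0,15,0,0,-0.6,0,0,0,15,0,0,-0.9,0,0,0,15,0,0,-0.9,0,0,0,15,0,0,-0.8,0,0,0,15,0,0,-0.8,0,0,0,15])

```text
t: 10.18
tool_pos: [0.4323, -0.1971, 0.2635]
tool_rot: [2.221, 2.221, -0.0]
contact_force: [-0.1, -0.1, -0.1]
opening: 0.0185
grip_force: 29.5
```

Call:
jog_arm(commands=[0.8,0.1,0,0,0,0,15,0.95,0.1,0,0,0,0,15,0.95,0.1,0,0,0,0,15,0.95,0.1,0,0,0,0,15,0.95,0.1,0,0,0,0,15,0.95,0.13,0,0,0,0,15,0.9,0,0,0,0,0,15,0.25,0,0,0,0,0,15,0,0,0.8,0,0,0,15,0,0,0.9,0,0,0,15,0,0,0.8,0,0,0,15,0,0,0.35,0,0,0,15,0,0,0,0,0,0,45,0,0,0,0,0,0,45,0,0,0,0,0,0,45,0,0,-0.5,0,0,0,45,0,0,-0.9,0,0,0,45,0,0,-0.9,0,0,0,45,0,0,-0.7,0,0,0,45,0,0,0,0,0,0,45])

```text
t: 12.68
tool_pos: [0.4728, 0.2055, 0.2771]
tool_rot: [2.217, 2.217, 0.015]
contact_force: [-0.6, 0.4, -0.2]
opening: 0.0452
grip_force: 0.0
```

Run:
```python
from h import *
look("wrist",["stopper1"])
look("side",["stopper1"])
```

```text
stopper1 0.85 [259. 167. 288. 199.] mid [0.469  0.2052 0.0823] ext [0.028 0.026 0.037] zmax 0.101 top [[468.6, 203.5], [19.2, 18.9], 89.7] [65 50 36]
stopper1 0.83 [256. 123. 283. 155.] mid [0.4666 0.2516 0.0827] ext [0.028 0.028 0.036] zmax 0.101 top [[466.9, 251.7], [19.0, 19.0], 78.9] [59 45 32]
stopper1 0.68 [360. 321. 374. 339.] mid [ 0.4819 -0.3245  0.0221] ext [0.021 0.026 0.033] zmax 0.039 top [[483.1, -324.4], [16.0, 16.5], 75.5] [105  76  49]
stopper1 0.67 [340. 300. 349. 316.] mid [ 0.4957 -0.2547  0.0192] ext [0.028 0.029 0.038] zmax 0.038 top [[495.5, -254.8], [17.8, 17.1], 53.8] [189  98  31]
stopper1 0.54 [344. 346. 359. 367.] mid [ 0.4052 -0.343   0.0198] ext [0.024 0.029 0.038] zmax 0.039 top [[407.3, -343.9], [18.4, 18.6], 88.6] [192 110 111]
stopper1 0.49 [210. 206. 216. 219.] mid [0.4635 0.1988 0.0864] ext [0.02  0.019 0.032] zmax 0.102 top [[467.1, 200.3], [15.1, 14.0], 51.2] [72 52 32]
```

Call:
jog_arm(commands=[-0.9,0.05,0,0,0,0,45,-0.95,0.05,0,0,0,0,45,-0.95,0.05,0,0,0,0,45,-0.95,0.05,0,0,0,0,45,-0.95,0.05,0,0,0,0,45,-0.95,0,0,0,0,0,45,-0.95,0,0,0,0,0,45,-0.95,0,0,0,0,0,45,-0.95,0,0,0,0,0,45,-0.3,0,0,0,0,0,45,0,0,0,0,0,0,45,0,0,0,0,0,0,45])

```text
t: 14.38
tool_pos: [0.4855, -0.3216, 0.27]
tool_rot: [-2.219, -2.222, -0.001]
contact_force: [-0.3, -0.1, 0.3]
opening: 0.0451
grip_force: 0.0
```

Run:
```python
from h import *
look("wrist",["stopper1","key","rest_mouth","switch"],"w3.png")
print(R.from_rotvec(ctrl.get_obs()["tool_rot"]).as_matrix().round(4).tolist())
```

```text
stopper1 0.98 [277. 103. 302. 130.] mid [ 0.4974 -0.2548  0.0237] ext [0.027 0.027 0.027] zmax 0.037 top [[497.9, -255.3], [18.4, 18.8], 0.1] [91 45 18]
stopper1 0.79 [269. 161. 295. 186.] mid [ 0.4878 -0.323   0.0184] ext [0.028 0.026 0.037] zmax 0.037 top [[487.5, -323.5], [19.0, 18.7], 39.6] [80 60 40]
stopper1 0.57 [209. 173. 234. 200.] mid [ 0.4103 -0.3411  0.0197] ext [0.027 0.023 0.034] zmax 0.037 top [[409.5, -343.7], [19.3, 17.8], 1.4] [128  82  83]
key 0.6 [348. 172. 384. 197.] mid [ 0.5832 -0.3263  0.0581] ext [0.028 0.015 0.041] zmax 0.079 top [[583.9, -328.5], [30.8, 9.7], 14.5] [97 43 27]
rest_mouth 0.64 [410. 208. 494. 278.] mid [ 0.7081 -0.4123  0.0268] ext [0.077 0.069 0.047] zmax 0.05 top [[709.5, -414.2], [72.9, 81.1], 88.2] [94 58 31]
rest_mouth 0.63 [332. 157. 388. 204.] mid [ 0.5824 -0.3284  0.018 ] ext [0.055 0.056 0.035] zmax 0.036 top [[584.9, -329.1], [55.4, 50.8], 13.1] [108  67  37]
switch 0.71 [362.   1. 422.  60.] mid [ 0.5973 -0.1709  0.058 ] ext [0.048 0.046 0.026] zmax 0.071 top [[598.6, -170.3], [51.6, 50.4], 4.7] [84 73 58]
[[-0.0015, 1.0, 0.0004], [1.0, 0.0015, -0.0002], [-0.0002, 0.0004, -1.0]]
```

View pics/w3.png

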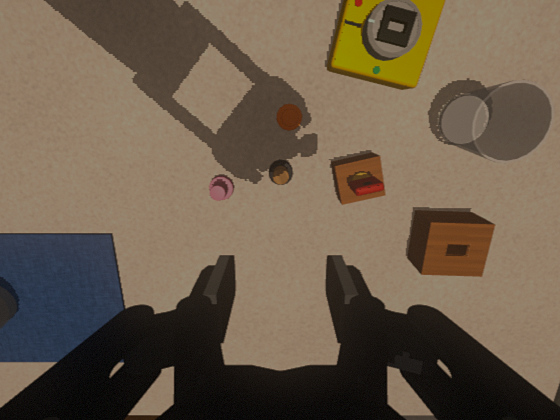

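The wrist view shows the third stopper at (281,172), the key in the small rest at (365,185) and the switch slot at (398,27). Fetching the third stopper.

Call:
jog_arm(commands=[-0.03,0.03,0.5,0,0,0,45,0,0,0.8,0,0,0,45,0,0,0.8,0,0,0,45,0,0,0.8,0,0,0,45,0,0,0.8,0,0,0,45,0,0,0.46,0,0,0,45,0,0,0,0,0,0,45,0,0,0,0,0,0,15,0,0,0,0,0,0,15,0,0,0,0,0,0,15,0,0,0,0,0,0,15,0,0,-0.6,0,0,0,15,0,0,-0.9,0,0,0,15,0,0,-0.9,0,0,0,15,0,0,-0.8,0,0,0,15,0,0,-0.9,0,0,0,15])

```text
t: 16.62
tool_pos: [0.4868, -0.3245, 0.2683]
tool_rot: [-2.221, -2.221, 0.0]
contact_force: [0.9, 0.3, -0.1]
opening: 0.0183
grip_force: 29.4
```

Call:
jog_arm(commands=[0.8,0,0,0,0,0,15,0.9,0,0,0,0,0,15,0.9,0,0,0,0,0,15,0.9,0,0,0,0,0,15,0.9,0,0,0,0,0,15,0.9,0,0,0,0,0,15,0.9,0,0,0,0,0,15,0.9,0,0,0,0,0,15,0.9,0,0,0,0,0,15,0.15,0.05,0,0,0,0,15,0,0,0,0,0,0,15,0,0,0,0,0,0,15])

```text
t: 18.12
tool_pos: [0.4904, 0.1629, 0.2669]
tool_rot: [2.223, 2.22, -0.001]
contact_force: [1.1, -0.0, -0.2]
opening: 0.0179
grip_force: 29.4
```

Call:
jog_arm(commands=[0,0,0.8,0,0,0,15,0,0,0.9,0,0,0,15,0,0,0.8,0,0,0,15,0,0,0.42,0,0,0,15,0,0,0,0,0,0,45,0,0,0,0,0,0,45,0,0,0,0,0,0,45,0,0,-0.5,0,0,0,45,0,0,-0.9,0,0,0,45,0,0,-0.9,0,0,0,45,0,0,-0.7,0,0,0,45,0,0,0,0,0,0,45])

```text
t: 19.62
tool_pos: [0.4928, 0.1646, 0.2787]
tool_rot: [2.217, 2.217, 0.015]
contact_force: [-0.1, 0.6, -0.1]
opening: 0.0449
grip_force: 0.0
```

Run:
```python
from h import *
look("wrist",["stopper1"],"w4.png")
d,P=look("scene",["stopper1"],"s4.png")
look("side",["stopper1"],"d4.png")
```

```text
stopper1 0.93 [238. 130. 272. 160.] mid [0.4688 0.2033 0.0875] ext [0.027 0.028 0.027] zmax 0.101 top [[469.2, 203.4], [19.0, 19.1], 88.2] [57 42 29]
stopper1 0.76 [237.  80. 263. 115.] mid [0.4665 0.251  0.0876] ext [0.026 0.027 0.027] zmax 0.101 top [[466.8, 251.6], [18.8, 19.0], 44.2] [60 46 33]
stopper1 0.76 [263. 164. 288. 195.] mid [0.4902 0.1672 0.0855] ext [0.028 0.022 0.031] zmax 0.101 top [[489.9, 164.9], [18.2, 19.2], 72.6] [62 46 33]
stopper1 0.6 [189. 220. 196. 232.] mid [ 0.5015 -0.2516  0.0203] ext [0.02  0.022 0.031] zmax 0.036 top [[500.0, -249.6], [20.2, 12.2], 9.8] [150  71  14]
stopper1 0.53 [350. 203. 361. 211.] mid [0.4716 0.2552 0.0833] ext [0.02  0.026 0.034] zmax 0.1 top [[470.4, 254.5], [14.3, 13.7], 63.4] [58 44 32]
stopper1 0.52 [324. 205. 332. 218.] mid [0.4867 0.1679 0.0827] ext [0.037 0.029 0.037] zmax 0.101 top [[491.1, 167.6], [22.1, 15.0], 11.0] [60 46 34]
stopper1 0.51 [168. 205. 176. 217.] mid [ 0.4146 -0.339   0.019 ] ext [0.021 0.023 0.033] zmax 0.036 top [[412.4, -337.3], [12.3, 16.9], 74.6] [143  77  84]
stopper1 0.42 [337. 199. 343. 215.] mid [0.4558 0.209  0.0812] ext [0.055 0.032 0.038] zmax 0.1 top [[471.6, 206.5], [18.2, 16.8], 85.5] [61 48 36]
stopper1 0.68 [208. 206. 215. 224.] mid [0.4666 0.2029 0.0843] ext [0.028 0.03  0.037] zmax 0.103 top [[449.5, 168.0], [99.2, 17.6], 63.2] [77 58 40]
stopper1 0.64 [344. 349. 359. 368.] mid [ 0.4074 -0.3445  0.0202] ext [0.028 0.029 0.037] zmax 0.039 top [[407.7, -343.7], [17.9, 19.0], 40.6] [194 111 113]
stopper1 0.46 [337. 300. 350. 317.] mid [ 0.4934 -0.2544  0.0207] ext [0.023 0.028 0.036] zmax 0.039 top [[496.2, -254.6], [17.7, 16.7], 44.6] [189  95  24]
```

View pics/d4.png

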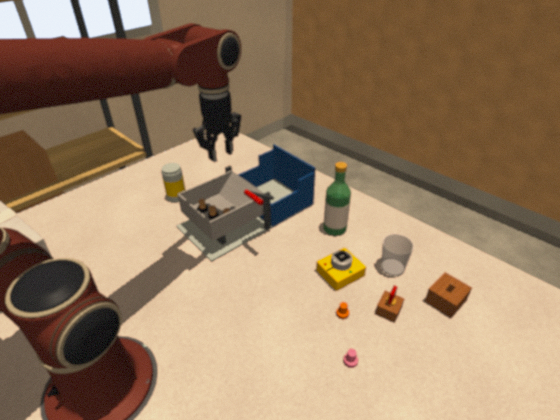

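The side view shows all three stoppers in the pan; only the orange (343,310) and pink (351,357) decoys remain on the bench. Next is the key.

```bash
cat >> h.py <<'E'
def down(yaw):  # tool y at world yaw, z down
    y=np.array([np.cos(yaw),np.sin(yaw),0]); z=np.array([0,0,-1.]); return R.from_matrix(np.stack([np.cross(y,z),y,z],1))
def plan(p,r,n,grip,tail=2,start=None):
    o=ctrl.get_obs() if start is None else None
    p0,r0=(np.array(o["tool_pos"]),R.from_rotvec(o["tool_rot"])) if o else start
    p=np.array(p); P,Q=p0.copy(),r0; out=[]; dr=(r*r0.inv()).as_rotvec()
    for k in range(1,n+1):
        s=k/n
        tp=p0+s*(p-p0); tq=R.from_rotvec(dr*s)*r0
        a=np.round(Q.inv().apply(tp-P)/.06,2); b=np.round((Q.inv()*tq).as_rotvec()/.1,2)
        assert abs(a).max()<=1 and abs(b).max()<=1,(a,b)
        out+=[*(a+0.0).tolist(),*(b+0.0).tolist(),grip]; P=P+Q.apply(a*.06); Q=Q*R.from_rotvec(b*.1)
    out+=[0,0,0,0,0,0,grip]*tail
    print([int(v) if v==int(v) else v for v in out]); return P,Q
E
python3 - <<'E'
from h import *
print(ctrl.get_obs()["q"].round(2))
plan([.584,-.329,.22],down(np.radians(104)),19,45,tail=1)
E
```

```text
[ 0.18 -0.23  1.81 -0.    1.56  0.18]
[-0.43, 0.08, 0.04, 0, 0, -0.96, 45, -0.44, 0.04, 0.05, 0, 0, -0.95, 45, -0.44, 0, 0.04, 0, 0, -0.96, 45, -0.44, -0.04, 0.05, 0, -0.01, -0.95, 45, -0.43, -0.08, 0.04, -0.01, 0, -0.96, 45, -0.42, -0.13, 0.04, 0, 0, -0.95, 45, -0.41, -0.16, 0.05, 0, 0, -0.96, 45, -0.39, -0.21, 0.04, 0, 0, -0.95, 45, -0.37, -0.24, 0.05, 0, 0, -0.96, 45, -0.35, -0.27, 0.04, 0, 0, -0.95, 45, -0.31, -0.31, 0.04, 0, 0, -0.96, 45, -0.29, -0.33, 0.05, -0.01, -0.01, -0.95, 45, -0.26, -0.36, 0.04, 0, 0, -0.96, 45, -0.21, -0.38, 0.05, 0, 0, -0.95, 45, -0.18, -0.4, 0.04, 0, 0, -0.96, 45, -0.15, -0.42, 0.05, 0, 0, -0.96, 45, -0.1, -0.43, 0.04, 0, 0, -0.95, 45, -0.06, -0.44, 0.04, 0, 0, -0.96, 45, -0.01, -0.43, 0.05, -0.01, 0, -0.95, 45, 0, 0, 0, 0, 0, 0, 45]
```

Call:
jog_arm(commands=[-0.43,0.08,0.04,0,0,-0.96,45,-0.44,0.04,0.05,0,0,-0.95,45,-0.44,0,0.04,0,0,-0.96,45,-0.44,-0.04,0.05,0,-0.01,-0.95,45,-0.43,-0.08,0.04,-0.01,0,-0.96,45,-0.42,-0.13,0.04,0,0,-0.95,45,-0.41,-0.16,0.05,0,0,-0.96,45,-0.39,-0.21,0.04,0,0,-0.95,45,-0.37,-0.24,0.05,0,0,-0.96,45,-0.35,-0.27,0.04,0,0,-0.95,45,-0.31,-0.31,0.04,0,0,-0.96,45,-0.29,-0.33,0.05,-0.01,-0.01,-0.95,45,-0.26,-0.36,0.04,0,0,-0.96,45,-0.21,-0.38,0.05,0,0,-0.95,45,-0.18,-0.4,0.04,0,0,-0.96,45,-0.15,-0.42,0.05,0,0,-0.96,45,-0.1,-0.43,0.04,0,0,-0.95,45,-0.06,-0.44,0.04,0,0,-0.96,45,-0.01,-0.43,0.05,-0.01,0,-0.95,45,0,0,0,0,0,0,45])

```text
t: 22.42
tool_pos: [0.5838, -0.3295, 0.2195]
tool_rot: [-0.379, 3.119, 0.004]
contact_force: [0.0, -0.5, 0.4]
opening: 0.045
grip_force: 0.0
```

```bash
cat >> h.py <<'E'
def rect(q):
    (c,(w,h),a)=cv2.minAreaRect((q[:,:2]*1e4).astype(np.float32))
    if w<h: w,h,a=h,w,a+90
    return np.round([c[0]/1e4,c[1]/1e4],4),round(w/10,1),round(h/10,1),round((a+90)%180-90,1)
def find_red(P,im,zlo,zhi,box):
    hsv=cv2.cvtColor(im,cv2.COLOR_RGB2HSV); x0,x1,y0,y1=box
    m=((hsv[...,0]<8)|(hsv[...,0]>172))&(hsv[...,1]>150)&(P[...,2]>zlo)&(P[...,2]<zhi)&(P[...,0]>x0)&(P[...,0]<x1)&(P[...,1]>y0)&(P[...,1]<y1)
    return P[m]
E
python3 - <<'E'
from h import *
d,P=look("wrist",["key","rest_mouth"],"w5.png")
q=find_red(P,d["image"],.07,.09,(.53,.64,-.38,-.28)); print(len(q),rect(q),np.median(q,0))
m=(P[...,2]>.028)&(P[...,2]<.038)&(P[...,0]>.54)&(P[...,0]<.63)&(P[...,1]>-.38)&(P[...,1]<-.28); print("rest",rect(P[m]))
print(ctrl.get_obs()["q"].round(2))
E
```

```text
key 0.82 [269. 175. 297. 213.] mid [ 0.5828 -0.3286  0.0588] ext [0.029 0.019 0.04 ] zmax 0.079 top [[583.7, -328.8], [31.5, 9.5], 13.8] [79 40 25]
key 0.55 [530. 328. 558. 398.] mid [0.7358 0.0855 0.0216] ext [0.059 0.006 0.041] zmax 0.042 top [[724.4, 33.2], [132.3, 21.5], 59.9] [27 30 35]
rest_mouth 0.85 [147. 222. 225. 306.] mid [ 0.7055 -0.4141  0.0277] ext [0.074 0.067 0.045] zmax 0.05 top [[662.7, -411.4], [71.5, 178.6], 80.3] [100  61  31]
rest_mouth 0.65 [259. 154. 306. 208.] mid [ 0.5824 -0.33    0.022 ] ext [0.056 0.051 0.026] zmax 0.035 top [[584.4, -329.0], [55.9, 49.5], 13.5] [83 52 30]
318 (array([ 0.583, -0.329]), 30.0, 9.5, 13.8) [ 0.58258246 -0.32962089  0.07742106]
rest (array([ 0.5843, -0.3287]), 55.9, 50.0, 13.4)
[-0.62  0.16  1.51  0.    1.47 -2.44]
```

View pics/w5.png

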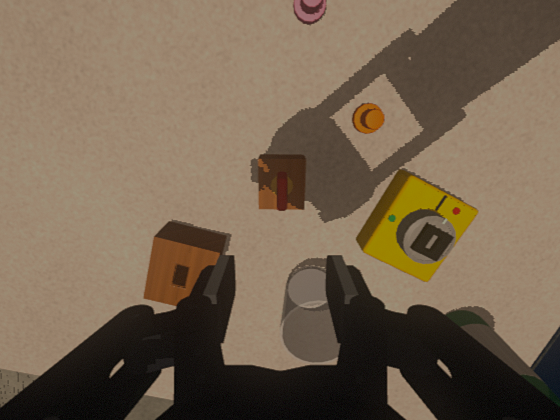

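The wrist view is lined up: the key bow is at (282,190), the switch slot at (432,240) and the larger rest at (180,275). I'll grasp the key.

Call:
jog_arm(commands=[0,0.01,0.6,0,0,0,45,0,0,0.8,0,0,0,45,0,0,0.8,0,0,0,45,0,0,0.5,0,0,0,40,0,0,0.19,0,0,0,40,0,0,0,0,0,0,40,0,0,0,0,0,0,5,0,0,0,0,0,0,5,0,0,0,0,0,0,5,0,0,0,0,0,0,5,0,0,0,0,0,0,5], newtons=60)

```text
t: 23.95
tool_pos: [0.5862, -0.3288, 0.0507]
tool_rot: [-0.382, 3.113, -0.003]
contact_force: [-0.0, 0.6, 6.2]
opening: 0.0092
grip_force: 59.5
```

Call:
jog_arm(commands=[0,0,-0.2,0,0,0,5,0,0,-0.5,0,0,0,5,0,0,-0.7,0,0,0,5,0,0,-0.6,0,0,0,5,0,0,0,0,0,0,5,0,0,0,0,0,0,5])

```text
t: 24.7
tool_pos: [0.584, -0.3276, 0.1672]
tool_rot: [-0.382, 3.117, 0.003]
contact_force: [-0.4, 0.9, -0.8]
opening: 0.0093
grip_force: 58.8
```

Run:
```python
from h import *
d,P=look("wrist",["key","switch"],"w6.png")
o=ctrl.get_obs();T=R.from_rotvec(o["tool_rot"]); p=np.array(o["tool_pos"]); print(T.as_matrix().round(3).tolist())
for c in["wrist","scene","side"]:
    if c!="wrist": d,P=look(c,["key"],c+"6.png")
    L=T.inv().apply((P-p).reshape(-1,3)).reshape(P.shape)
    hsv=cv2.cvtColor(d["image"],cv2.COLOR_RGB2HSV)
    near=(abs(L[...,0])<.03)&(abs(L[...,1])<.03)&(L[...,2]>-.05)&(L[...,2]<.06)
    for n,m in[("red",near&((hsv[...,0]<8)|(hsv[...,0]>172))&(hsv[...,1]>150)),("brass",near&(hsv[...,0]>12)&(hsv[...,0]<35)&(hsv[...,1]>90)&(L[...,2]>.0))]:
        q=L[m]
        if len(q)>3: print(c,n,len(q),np.percentile(q,3,0).round(4),np.percentile(q,50,0).round(4),np.percentile(q,97,0).round(4))
```

```text
key 0.81 [257. 227. 305. 325.] mid [ 0.5807 -0.3304  0.174 ] ext [0.028 0.016 0.042] zmax 0.195 top [[582.0, -329.7], [32.4, 9.7], 12.6] [77 29 18]
switch 0.79 [412. 226. 488. 291.] mid [ 0.5962 -0.1718  0.0568] ext [0.047 0.047 0.028] zmax 0.071 top [[598.4, -169.7], [51.8, 51.9], 8.6] [88 76 59]
switch 0.41 [460. 334. 560. 412.] mid [ 0.7065 -0.0535  0.0472] ext [0.019 0.043 0.085] zmax 0.09 top [[632.3, -158.5], [287.5, 12.5], 59.5] [66 60 46]
[[-0.97, -0.242, -0.001], [-0.242, 0.97, 0.003], [0.0, 0.003, -1.0]]
wrist red 1983 [-0.011  -0.0063 -0.0295] [ 0.01   -0.002  -0.0279] [0.0177 0.0025 0.0005]
wrist brass 352 [ 0.0032 -0.0122  0.0083] [ 0.0081 -0.0021  0.0097] [0.0122 0.0085 0.0361]
key 0.35 [349. 200. 362. 211.] mid [0.4579 0.2553 0.0823] ext [0.045 0.028 0.037] zmax 0.101 top [[467.1, 256.2], [18.5, 19.7], 36.5] [88 67 49]
scene red 44 [-0.0183 -0.0014 -0.0265] [-0.0135  0.0021 -0.0144] [0.006  0.0061 0.0067]
scene brass 38 [-0.0099 -0.0078  0.0107] [-0.0042  0.0036  0.0165] [0.0055 0.0128 0.0377]
key 0.66 [394. 248. 405. 275.] mid [ 0.578  -0.3296  0.1644] ext [0.024 0.017 0.062] zmax 0.195 top [[580.6, -329.5], [30.1, 9.3], 12.5] [119  52  32]
key 0.46 [325. 169. 352. 236.] mid [ 0.7202 -0.0516  0.1105] ext [0.045 0.055 0.199] zmax 0.21 top [[724.1, -48.0], [18.4, 28.1], 25.3] [107 117  83]
side red 79 [-0.0064 -0.0051 -0.0306] [ 0.0155 -0.0009 -0.0237] [0.0185 0.0031 0.0026]
side brass 55 [-0.0029 -0.012   0.0074] [ 0.0073 -0.0039  0.0116] [0.0144 0.0086 0.0369]
```

View pics/w6.png

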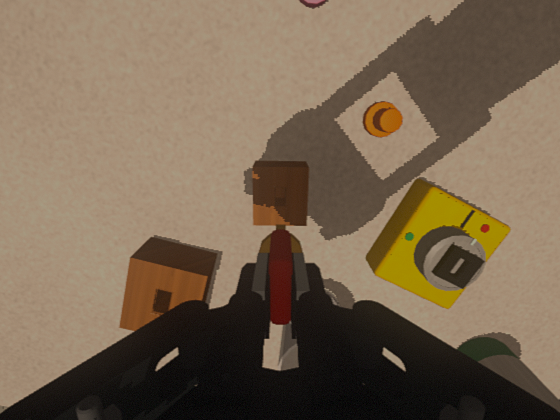

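The key is held upright at about (280,275), with its rest now empty at (281,195) and the switch slot at (460,266). Now I'll measure the slot's pose accurately.

Run:
```python
from h import *
for f in ["w3","w5","w6","scene0","side0","scene6","side6"]:
    d=dict(np.load(f+".npz")); P=cloud(d); hsv=cv2.cvtColor(d["image"],cv2.COLOR_RGB2HSV)
    near=(abs(P[...,0]-.598)<.09)&(abs(P[...,1]+.169)<.08)
    y=near&(hsv[...,0]>20)&(hsv[...,0]<33)&(hsv[...,1]>180)&(P[...,2]>.034)&(P[...,2]<.045)
    r=near&(P[...,2]>.064)&(P[...,2]<.078)&(np.hypot(P[...,0]-.598,P[...,1]+.169)<.04)
    q=P[r]; c,rad=cv2.minEnclosingCircle((q[:,:2]*1e4).astype(np.float32))
    ctr=np.array(c)/1e4
    s=near&(np.hypot(P[...,0]-ctr[0],P[...,1]-ctr[1])<.013)&(P[...,2]<.066)
    print(f,y.sum(),"box",rect(P[y]) if y.sum()>10 else None,"ring",ctr.round(4),round(rad/10,1),"z",np.median(q[:,2]).round(4),"slot",s.sum(),rect(P[s]) if s.sum()>4 else None, P[s].mean(0).round(4) if s.sum() else None)
```

```text
w3 4281 box (array([ 0.5977, -0.1706]), 98.0, 86.2, -12.6) ring [ 0.5974 -0.1687] 25.7 z 0.0694 slot 142 (array([ 0.5998, -0.1689]), 15.7, 9.0, -14.7) [ 0.6002 -0.1681  0.0636]
w5 4106 box (array([ 0.5984, -0.1701]), 98.7, 88.4, -13.1) ring [ 0.5964 -0.1691] 25.6 z 0.0694 slot 93 (array([ 0.6   , -0.1644]), 15.7, 11.9, -15.2) [ 0.5992 -0.1663  0.0635]
w6 5436 box (array([ 0.5984, -0.1699]), 99.0, 89.2, -12.7) ring [ 0.5963 -0.1693] 25.4 z 0.0695 slot 121 (array([ 0.5978, -0.1728]), 19.0, 15.5, 75.2) [ 0.5996 -0.1662  0.0639]
scene0 392 box (array([ 0.6004, -0.1646]), 104.1, 91.2, -13.7) ring [ 0.5991 -0.1654] 22.8 z 0.068 slot 38 (array([ 0.5997, -0.1636]), 21.7, 20.3, 8.2) [ 0.5987 -0.1652 -0.4932]
side0 567 box (array([ 0.5947, -0.17  ]), 97.8, 89.5, -13.5) ring [ 0.5977 -0.1703] 27.4 z 0.0681 slot 7 (array([ 0.5987, -0.1737]), 18.6, 10.1, 71.4) [ 0.6    -0.1686  0.0646]
scene6 384 box (array([ 0.6006, -0.165 ]), 99.1, 89.4, -11.8) ring [ 0.5995 -0.1656] 23.2 z 0.0683 slot 44 (array([ 0.6008, -0.1652]), 24.6, 23.0, -77.3) [ 0.5998 -0.1652 -0.5649]
side6 559 box (array([ 0.595 , -0.1705]), 95.9, 87.3, -13.0) ring [ 0.597  -0.1687] 25.9 z 0.0681 slot 7 (array([ 0.5961, -0.1663]), 21.9, 6.4, 0.6) [ 0.6002 -0.1666  0.0642]
```

Run:
```python
from h import *
plan([.6005,-.1692,.1215],down(np.radians(77.2)),7,5,tail=3)
```

```text
[-0.13, 0.36, 0.11, 0, 0, 0.67, 5, -0.1, 0.36, 0.11, 0.01, 0, 0.67, 5, -0.08, 0.37, 0.11, 0, 0, 0.66, 5, -0.06, 0.38, 0.11, 0, 0.01, 0.67, 5, -0.03, 0.38, 0.11, 0, 0, 0.67, 5, 0, 0.37, 0.1, 0.01, 0, 0.67, 5, 0.02, 0.38, 0.11, 0, 0, 0.67, 5, 0, 0, 0, 0, 0, 0, 5, 0, 0, 0, 0, 0, 0, 5, 0, 0, 0, 0, 0, 0, 5]
```

Call:
jog_arm(commands=[-0.13,0.36,0.11,0,0,0.67,5,-0.1,0.36,0.11,0.01,0,0.67,5,-0.08,0.37,0.11,0,0,0.66,5,-0.06,0.38,0.11,0,0.01,0.67,5,-0.03,0.38,0.11,0,0,0.67,5,0,0.37,0.1,0.01,0,0.67,5,0.02,0.38,0.11,0,0,0.67,5,0,0,0,0,0,0,5,0,0,0,0,0,0,5,0,0,0,0,0,0,5])

```text
t: 26.3
tool_pos: [0.6009, -0.1707, 0.1232]
tool_rot: [0.351, 3.12, -0.002]
contact_force: [-0.1, 0.0, -0.6]
opening: 0.0091
grip_force: 58.8
```

Run:
```python
from h import *
o=ctrl.get_obs();T=R.from_rotvec(o["tool_rot"]); p=np.array(o["tool_pos"]); print(T.as_matrix().round(3).tolist(),p.round(4))
ims=[]
for c in["wrist","side","scene"]:
    d=eyes.get_image(c); P=cloud(d)
    np.savez(c+"7.npz",**d)
    hsv=cv2.cvtColor(d["image"],cv2.COLOR_RGB2HSV)
    k=(abs(P[...,0]-.598)<.03)&(abs(P[...,1]+.17)<.03)
    bras=k&(hsv[...,0]>12)&(hsv[...,0]<35)&(hsv[...,1]>90)
    bl=P[bras&(P[...,2]>.076)&(P[...,2]<.1)]; co=P[bras&(P[...,2]>.1)&(P[...,2]<.115)]
    red=P[k&((hsv[...,0]<8)|(hsv[...,0]>172))&(hsv[...,1]>150)&(P[...,2]>.11)]
    for n,q in[("blade",bl),("collar",co),("red",red)]:
        if len(q)>4: print(c,n,len(q),rect(q),q.min(0).round(4),q.max(0).round(4))
    # crop around projected mouth
    w=np.linalg.inv(d["cam_to_world"])@[.598,-.1695,.09,1]
    u=int(d["K"][0,2]+d["K"][0,0]*w[0]/-w[2]); v=int(d["K"][1,2]-d["K"][1,1]*w[1]/-w[2]*1.0*1) if False else int(d["K"][1,2]+d["K"][1,1]*(-w[1])/-w[2])
    s=60 if c=="wrist" else 28
    v=min(max(v,s),420-s)
    cr=d["image"][v-s:v+s,u-s:u+s,::-1]; ims.append(cv2.resize(cr,(260,260),interpolation=cv2.INTER_CUBIC)); print(c,u,v)
cv2.imwrite("pics/c7.png",np.hstack(ims))
```

```text
[[-0.975, 0.222, 0.002], [0.222, 0.975, -0.002], [-0.002, -0.001, -1.0]] [ 0.6009 -0.1707  0.1232]
wrist blade 51 (array([ 0.5926, -0.1696]), 5.5, 0.8, 78.4) [ 0.5918 -0.1723  0.0839] [ 0.5934 -0.1669  0.0923]
wrist collar 316 (array([ 0.5912, -0.1695]), 23.5, 14.7, 78.5) [ 0.5839 -0.1824  0.107 ] [ 0.6007 -0.1594  0.1148]
wrist red 1635 (array([ 0.5909, -0.1708]), 37.1, 36.5, -52.8) [ 0.5786 -0.1943  0.1148] [ 0.614  -0.1471  0.2196]
wrist 282 235
side blade 25 (array([ 0.5974, -0.1722]), 14.3, 6.2, -35.1) [ 0.5913 -0.1753  0.0818] [ 0.605  -0.1663  0.0999]
side collar 27 (array([ 0.5957, -0.1768]), 18.6, 11.3, -26.7) [ 0.5877 -0.1821  0.1001] [ 0.6062 -0.1676  0.1143]
side red 375 (array([ 0.5978, -0.1701]), 59.6, 59.3, 0.3) [ 0.568  -0.1998  0.118 ] [ 0.6275 -0.1403  0.4439]
side 342 249
scene blade 19 (array([ 0.6015, -0.168 ]), 15.2, 7.4, -6.4) [ 0.5941 -0.172   0.0785] [ 0.6095 -0.1638  0.0998]
scene collar 25 (array([ 0.6041, -0.1623]), 22.3, 12.6, -40.3) [ 0.5916 -0.1743  0.1005] [ 0.6125 -0.1558  0.113 ]
scene red 285 (array([ 0.6005, -0.1694]), 59.8, 56.0, 87.9) [ 0.5715 -0.1998  0.1158] [ 0.628  -0.1402  0.4423]
scene 209 227
```

View pics/c7.png

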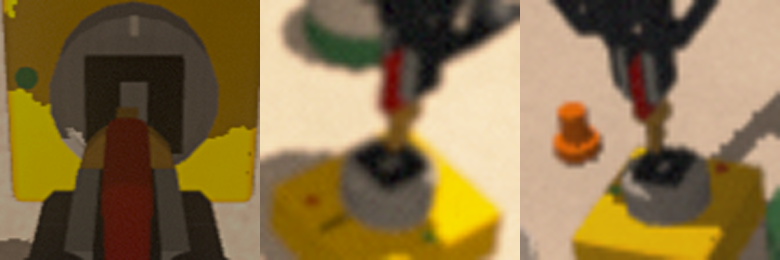

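The crop shows the blade about 6 px (roughly 2 mm) to the left of the slot's centre line, with the heights right. I'll measure the core square for the other axis.

Run:
```python
from h import *
d=dict(np.load("wrist7.npz")); P=cloud(d); print(d["K"][0],d["K"][1])
V=d["image"].max(2)
near=(np.hypot(P[...,0]-.598,P[...,1]+.17)<.027)
core=near&(P[...,2]>.066)&(P[...,2]<.073)&(V<60)
ring=near&(P[...,2]>.064)&(P[...,2]<.073)
print("core",core.sum(),rect(P[core]),np.median(P[core],0)); print("ring",rect(P[ring]),cv2.minEnclosingCircle((P[ring][:,:2]*1e3).astype(np.float32)))
slot=(np.hypot(P[...,0]-.598,P[...,1]+.17)<.013)&(P[...,2]<.064)
print("slot",slot.sum(),rect(P[slot]),P[slot].min(0),P[slot].max(0))
for n,m in[("core",core),("slot",slot)]:
    v,u=np.nonzero(m); print(n,u.min(),u.max(),v.min(),v.max())
for v in range(208,240,3): print(v,V[v,262:306:2].tolist(), P[v,282,2].round(3))
```

```text
[315.99936786   0.         280.12731997] [  0.         315.99936786 208.57067245]
core 1282 (array([ 0.5985, -0.1687]), 30.4, 30.0, -12.9) [ 0.59314947 -0.16413948  0.06980258]
ring (array([ 0.5943, -0.167 ]), 47.3, 44.0, 68.5) ((597.010986328125, -168.39190673828125), 25.221853256225586)
slot 158 (array([ 0.5984, -0.1698]), 14.1, 10.3, -16.0) [ 0.59014291 -0.17496448  0.06141516] [ 0.60657029 -0.1635134   0.06399843]
core 261 307 201 245
slot 275 290 211 231
208 [35, 36, 35, 35, 32, 33, 30, 30, 34, 30, 32, 29, 29, 33, 33, 28, 31, 34, 31, 29, 29, 32] 0.071
211 [34, 35, 36, 35, 35, 35, 32, 31, 29, 30, 29, 29, 29, 30, 29, 28, 28, 31, 32, 30, 31, 30] 0.071
214 [39, 37, 33, 35, 33, 35, 33, 32, 75, 72, 72, 73, 73, 72, 40, 31, 29, 31, 26, 29, 31, 33] 0.062
217 [37, 36, 34, 33, 34, 35, 35, 31, 72, 72, 72, 72, 73, 71, 42, 26, 32, 30, 30, 32, 31, 28] 0.063
220 [34, 36, 36, 35, 34, 33, 34, 31, 72, 73, 72, 69, 73, 72, 42, 33, 31, 29, 31, 32, 31, 32] 0.064
223 [34, 37, 38, 33, 34, 35, 35, 31, 70, 72, 70, 69, 73, 73, 36, 31, 32, 32, 33, 31, 34, 29] 0.063
226 [37, 38, 35, 35, 35, 34, 34, 64, 69, 70, 70, 69, 71, 73, 35, 31, 32, 30, 33, 33, 34, 31] 0.087
229 [34, 38, 36, 33, 33, 36, 36, 71, 69, 69, 69, 69, 70, 71, 36, 30, 31, 33, 33, 35, 34, 33] 0.116
232 [36, 39, 36, 37, 37, 61, 67, 68, 67, 68, 67, 67, 68, 66, 37, 35, 29, 34, 30, 35, 32, 31] 0.119
235 [40, 37, 38, 70, 72, 65, 67, 68, 68, 68, 66, 68, 66, 66, 63, 71, 43, 33, 36, 32, 30, 35] 0.124
238 [37, 59, 71, 87, 83, 67, 69, 66, 67, 68, 69, 68, 65, 66, 70, 87, 71, 60, 32, 34, 33, 34] 0.127
```

Call:
jog_arm(commands=[0.02,0.04,0,0,0,0,5,0,0,0,0,0,0,5,0,0,0.05,0,0,0,5,0,0,0,0,0,0,5])

```text
t: 26.95
tool_pos: [0.5998, -0.167, 0.1192]
tool_rot: [0.351, 3.121, -0.001]
contact_force: [-0.0, 0.1, -1.0]
opening: 0.0088
grip_force: 58.8
```

```bash
cat > kc.py <<'E'
from h import *
def kc(c0=(.5985,-.1687),zt=None):
    o=ctrl.get_obs();T=R.from_rotvec(o["tool_rot"]); p=np.array(o["tool_pos"]); zt=p[2]-.0427
    A=T.as_matrix(); K=[]
    for c in["wrist","side","scene"]:
        d=eyes.get_image(c); P=cloud(d); hsv=cv2.cvtColor(d["image"],cv2.COLOR_RGB2HSV)
        k=(abs(P[...,0]-p[0])<.03)&(abs(P[...,1]-p[1])<.03)
        br=k&(hsv[...,0]>12)&(hsv[...,0]<35)&(hsv[...,1]>90)
        q=P[br&(P[...,2]>zt+.001)&(P[...,2]<zt+.02)]
        if len(q)<5: print(c,"few");continue
        if c=="wrist":
            q=P[br&(P[...,2]>zt+.001)&(P[...,2]<zt+.018)]; ctr=np.median(q[:,:2],0)-A[:2,0]*.007
        else: ctr=rect(q)[0]; K.append(ctr)
        print(c,len(q),ctr.round(4),q[:,2].min().round(4))
        if c=="wrist": w=ctr; np.savez("kcw.npz",**d)
    print("wrist delta tool xy mm",(A[:2,:2].T@(np.array(c0)-w)*1e3).round(1), "pair mean",np.mean(K,0) if K else None)
    print(p.round(4),ctrl.get_obs()["tool_pos"].round(4))
E
python3 - <<'E'
from kc import *
for _ in range(3): print(ctrl.get_obs()["tool_pos"].round(4))
kc()
d=dict(np.load("kcw.npz")); V=d["image"].max(2)
for v in range(208,236,3): print(v,V[v,262:306:2].tolist())
E
```

```text
[ 0.5998 -0.167   0.1192]
[ 0.5998 -0.167   0.1192]
[ 0.5998 -0.167   0.1192]
wrist 51 [ 0.5981 -0.1672] 0.08
side 23 [ 0.5978 -0.1687] 0.0803
scene 19 [ 0.5984 -0.1621] 0.0782
wrist delta tool xy mm [-0.7 -1.4] pair mean [ 0.5981 -0.1654]
[ 0.5998 -0.167   0.1192] [ 0.6001 -0.1671  0.1196]
208 [32, 32, 35, 33, 33, 32, 35, 30, 30, 33, 29, 29, 31, 30, 28, 28, 32, 28, 28, 26, 54, 73]
211 [36, 34, 32, 33, 31, 29, 30, 30, 32, 28, 28, 31, 27, 30, 28, 30, 31, 29, 32, 31, 55, 73]
214 [36, 37, 32, 35, 33, 33, 33, 32, 32, 30, 30, 31, 30, 27, 32, 31, 29, 33, 28, 29, 58, 73]
217 [35, 38, 32, 32, 38, 44, 49, 49, 47, 39, 40, 37, 29, 29, 31, 31, 30, 28, 29, 27, 61, 71]
220 [36, 33, 34, 32, 36, 54, 73, 71, 70, 71, 71, 64, 28, 29, 30, 27, 32, 29, 29, 32, 59, 73]
223 [33, 38, 33, 35, 34, 50, 73, 72, 70, 70, 70, 63, 25, 30, 31, 28, 32, 33, 31, 30, 63, 72]
226 [36, 34, 33, 33, 30, 52, 72, 69, 70, 68, 70, 72, 34, 31, 29, 30, 32, 29, 33, 29, 64, 72]
229 [38, 33, 35, 35, 34, 51, 74, 69, 67, 67, 69, 67, 35, 32, 29, 31, 33, 33, 34, 32, 65, 74]
232 [35, 35, 34, 31, 33, 59, 66, 67, 66, 65, 65, 65, 65, 62, 32, 32, 30, 29, 33, 32, 65, 73]
235 [34, 34, 38, 69, 70, 66, 65, 67, 67, 66, 68, 67, 65, 65, 63, 71, 43, 29, 34, 30, 70, 72]
```

Call:
jog_arm(commands=[-0.01,-0.02,0,0,0,0,5,0,0,0,0,0,0,5,0,0,0,0,0,0,5])

```text
t: 27.48
tool_pos: [0.6004, -0.1684, 0.1197]
tool_rot: [0.351, 3.12, -0.002]
contact_force: [0.6, -0.0, -1.3]
opening: 0.0092
grip_force: 58.8
```

Run:
```python
from kc import *
kc()
d=dict(np.load("kcw.npz")); V=d["image"].max(2)
for v in range(211,238,3): print(v,V[v,262:306:2].tolist())
```

```text
wrist 51 [ 0.5988 -0.1687] 0.0803
side 26 [ 0.5965 -0.1699] 0.0786
scene 21 [ 0.6009 -0.1653] 0.078
wrist delta tool xy mm [ 0.3 -0.1] pair mean [ 0.5987 -0.1676]
[ 0.6004 -0.1684  0.1197] [ 0.6004 -0.1684  0.1197]
211 [36, 37, 36, 34, 31, 30, 30, 36, 34, 32, 30, 33, 29, 29, 29, 28, 32, 28, 32, 33, 33, 57]
214 [36, 37, 34, 34, 32, 37, 32, 30, 31, 38, 35, 37, 34, 36, 32, 31, 30, 31, 32, 31, 29, 59]
217 [36, 35, 35, 35, 33, 30, 52, 75, 72, 72, 72, 73, 66, 28, 29, 30, 30, 31, 33, 33, 30, 58]
220 [38, 35, 36, 33, 35, 32, 54, 73, 72, 72, 72, 73, 64, 30, 34, 30, 30, 33, 29, 31, 29, 63]
223 [36, 36, 36, 35, 35, 32, 55, 73, 71, 72, 71, 71, 66, 28, 27, 30, 32, 30, 29, 29, 29, 63]
226 [41, 36, 37, 36, 33, 33, 54, 71, 69, 69, 69, 71, 64, 29, 31, 31, 32, 33, 31, 31, 32, 65]
229 [37, 35, 35, 35, 34, 31, 53, 70, 68, 66, 68, 69, 61, 27, 30, 29, 29, 31, 29, 32, 31, 65]
232 [38, 36, 36, 33, 33, 61, 66, 67, 68, 68, 66, 67, 68, 63, 33, 28, 30, 33, 33, 34, 32, 73]
235 [36, 36, 37, 71, 70, 67, 67, 67, 66, 69, 67, 67, 67, 66, 65, 71, 45, 35, 32, 32, 33, 73]
```

The blade and slot are now both centred at column 280–281. I'll descend in small steps.

Call:
jog_arm(commands=[0,0,0.05,0,0,0,5,0,0,0.05,0,0,0,5,0,0,0.05,0,0,0,5,0,0,0.05,0,0,0,5,0,0,0.05,0,0,0,5,0,0,0,0,0,0,5])

```text
t: 28.38
tool_pos: [0.6002, -0.1683, 0.1042]
tool_rot: [0.351, 3.121, -0.001]
contact_force: [0.1, -0.3, -0.6]
opening: 0.0091
grip_force: 58.8
```

Call:
jog_arm(commands=[0,0,0.07,0,0,0,5,0,0,0.07,0,0,0,5,0,0,0.07,0,0,0,5,0,0,0.06,0,0,0,5,0,0,0.03,0,0,0,5,0,0,0,0,0,0,5])

```text
t: 29.12
tool_pos: [0.6006, -0.1685, 0.0868]
tool_rot: [0.351, 3.12, -0.002]
contact_force: [0.4, -1.0, -0.4]
opening: 0.0088
grip_force: 59.0
```

Call:
jog_arm(commands=[0,0,0.03,0,0,0,5,0,0,0,0,0,0,5])

```text
t: 29.38
tool_pos: [0.6008, -0.1686, 0.0866]
tool_rot: [0.35, 3.12, -0.002]
contact_force: [-3.6, 1.5, 7.0]
opening: 0.0092
grip_force: 60.0
```

```bash
cat > arc.py <<'E'
from h import *
import sys
tot,n=float(sys.argv[1]),int(sys.argv[2])   # tool-z turn (+ = clockwise from above)
off=np.array([float(sys.argv[3]),float(sys.argv[4]),0])/1e3
Q=R.identity(); P=np.zeros(3); out=[]
for k in range(1,n+1):
    b=round(tot/n*k/.1-sum(out[5::7]),2); Tq=R.from_rotvec([0,0,tot*k/n])
    tp=off-Tq.apply(off)
    a=np.round(Q.inv().apply(tp-P)/.06,2)+0.
    out+=[a[0],a[1],0,0,0,b,5]; P=P+Q.apply(a*.06); Q=Q*R.from_rotvec([0,0,b*.1])
print([float(v) if v!=int(v) else int(v) for v in out],P)
E
python3 arc.py 1.75 18 1.8 -0.7
```

```text
[0, 0, 0, 0, 0, 0.97, 5, 0, -0.01, 0, 0, 0, 0.97, 5, 0, 0, 0, 0, 0, 0.98, 5, 0, 0, 0, 0, 0, 0.97, 5, 0, 0, 0, 0, 0, 0.97, 5, -0.01, -0.01, 0, 0, 0, 0.97, 5, 0, 0, 0, 0, 0, 0.98, 5, 0, 0, 0, 0, 0, 0.97, 5, 0, -0.01, 0, 0, 0, 0.97, 5, 0, 0, 0, 0, 0, 0.97, 5, 0, 0, 0, 0, 0, 0.97, 5, 0, -0.01, 0, 0, 0, 0.98, 5, 0, 0, 0, 0, 0, 0.97, 5, 0, 0, 0, 0, 0, 0.97, 5, 0, 0, 0, 0, 0, 0.97, 5, -0.01, -0.01, 0, 0, 0, 0.98, 5, 0, 0, 0, 0, 0, 0.97, 5, 0, 0, 0, 0, 0, 0.97, 5] [ 0.00128364 -0.00278767  0.        ]
```

Call:
jog_arm(commands=[0,0,0,0,0,0.97,5,0,-0.01,0,0,0,0.97,5,0,0,0,0,0,0.98,5,0,0,0,0,0,0.97,5,0,0,0,0,0,0.97,5,-0.01,-0.01,0,0,0,0.97,5])

```text
t: 30.12
tool_pos: [0.6004, -0.1703, 0.0866]
tool_rot: [1.237, 2.886, -0.002]
contact_force: [-4.8, 1.0, 7.3]
opening: 0.0088
grip_force: 59.9
```

Call:
jog_arm(commands=[0,0,0,0,0,0.98,5,0,0,0,0,0,0.97,5,0,-0.01,0,0,0,0.97,5,0,0,0,0,0,0.97,5,0,0,0,0,0,0.97,5,0,-0.01,0,0,0,0.98,5,0,0,0,0,0,0.97,5,0,0,0,0,0,0.97,5,0,0,0,0,0,0.97,5,-0.01,-0.01,0,0,0,0.98,5,0,0,0,0,0,0.97,5,0,0,0,0,0,0.97,5,0,0,0,0,0,0,5])

```text
t: 31.75
tool_pos: [0.5968, -0.1712, 0.0866]
tool_rot: [-2.62, -1.731, 0.007]
contact_force: [-10.2, 1.4, 11.7]
opening: 0.0094
grip_force: 60.6
```

Run:
```python
from h import *
o=ctrl.get_obs(); A=R.from_rotvec(o["tool_rot"]).as_matrix(); print("yaw",np.degrees(np.arctan2(A[1,1],A[0,1])),o["wrist_torque"],o["q"].round(2))
```

```text
yaw -23.096902360968393 [0.24996472 2.02651985 0.00886968] [-0.4   0.17  1.73 -0.    1.24  0.01]
```

Call:
jog_arm(commands=[0,0,0,0,0,0,40,0,0,0,0,0,0,40,0,0,0,0,0,0,40,0,0,-0.3,0,0,0,40,0,0,-0.8,0,0,0,40,0,0,-0.8,0,0,0,40,0,0,-0.5,0,0,0,40,0,0,0,0,0,0,40])

```text
t: 32.75
tool_pos: [0.6004, -0.1715, 0.2343]
tool_rot: [2.614, 1.727, 0.008]
contact_force: [0.1, -0.8, -0.7]
opening: 0.0404
grip_force: 0.0
```

Run:
```python
from h import *
d,P=look("wrist",["key"],"w8.png")
q=find_red(P,d["image"],.108,.122,(.55,.65,-.22,-.12)); print(len(q),rect(q))
hsv=cv2.cvtColor(d["image"],cv2.COLOR_RGB2HSV); V=d["image"].max(2)
core=(np.hypot(P[...,0]-.598,P[...,1]+.17)<.027)&(P[...,2]>.066)&(P[...,2]<.073)&(V<60)
print("core",rect(P[core]))
save(d,"w8.png",(180,60,420,300),2.5)
```

```text
key 0.6 [264. 178. 288. 217.] mid [ 0.5989 -0.1678  0.0947] ext [0.019 0.026 0.04 ] zmax 0.115 top [[599.5, -168.8], [30.0, 9.6], 66.3] [78 40 18]
238 (array([ 0.5988, -0.1692]), 29.7, 8.1, 69.1)
core (array([ 0.5991, -0.1689]), 30.0, 29.9, -10.5)
```

View pics/w8.png

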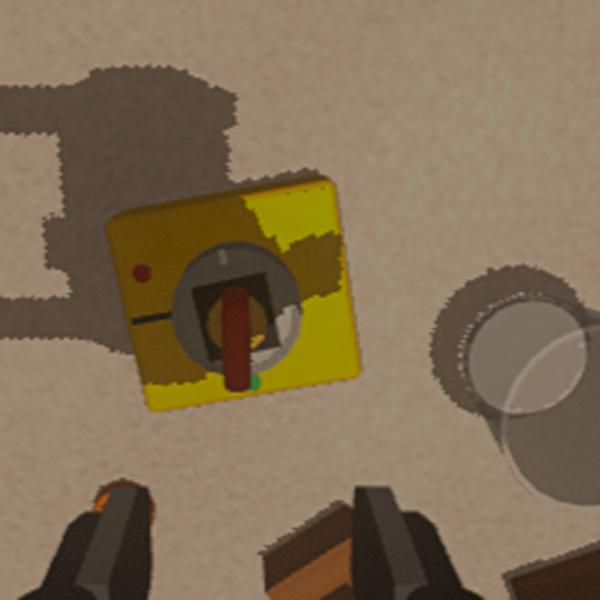

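The view shows the key seated and turned about 90°: its bow lies along the image vertical at (236,335), and the ring's mark has gone from the red dot's side round to the top. The switch is on. Now I'll locate the handle and check clearance for the wrist camera.

Run:
```python
from h import *
o=ctrl.get_obs();T=R.from_rotvec(o["tool_rot"]); p=np.array(o["tool_pos"])
d=eyes.get_image("wrist"); print("cam in tool",T.inv().apply(d["cam_to_world"][:3,3]-p).round(3), "view dir",T.inv().apply(-d["cam_to_world"][:3,2]).round(2))
for c in["scene","side"]:
    d=eyes.get_image(c); P=cloud(d); np.savez(c+"8.npz",**d)
    q=find_red(P,d["image"],.165,.205,(.45,.56,0,.12)); print(c,len(q),rect(q),q.min(0).round(3),q.max(0).round(3))
print(o["q"].round(3))
```

```text
cam in tool [ 0.076  0.002 -0.142] view dir [-0.3   0.    0.95]
scene 116 (array([0.5053, 0.0634]), 66.0, 17.6, 81.1) [0.495 0.03  0.185] [0.516 0.096 0.198]
side 119 (array([0.5046, 0.058 ]), 66.0, 31.8, 70.5) [0.494 0.026 0.173] [0.531 0.094 0.2  ]
[-0.397  0.046  1.624 -0.     1.47   0.006]
```

The bar is near (0.503, 0.059, 0.19). The wrist camera sits 76 mm off on tool +x, so I'll turn the tool half round to keep it away from the pan's sweep.

Run:
```python
from h import *
o=ctrl.get_obs(); p=np.array(o["tool_pos"]); r0=R.from_rotvec(o["tool_rot"])
S=plan([.55,-.06,.26],down(np.radians(72)),18,40,tail=0)
plan([.502,.057,.265],down(np.radians(167)),18,40,tail=2,start=S)
```

```text
[0.08, -0.08, -0.03, 0, 0, -0.92, 40, 0.08, -0.07, -0.03, 0, 0, -0.92, 40, 0.09, -0.07, -0.03, 0, 0, -0.93, 40, 0.1, -0.06, -0.03, 0, 0, -0.92, 40, 0.1, -0.04, -0.03, 0, 0, -0.92, 40, 0.1, -0.04, -0.03, -0.01, -0.01, -0.92, 40, 0.11, -0.03, -0.04, 0, 0, -0.92, 40, 0.11, -0.02, -0.03, 0, 0, -0.93, 40, 0.11, -0.01, -0.03, 0, 0, -0.92, 40, 0.11, 0.01, -0.03, 0, 0, -0.92, 40, 0.11, 0.01, -0.03, 0, 0, -0.92, 40, 0.11, 0.02, -0.03, 0, 0, -0.92, 40, 0.11, 0.03, -0.03, 0, 0, -0.93, 40, 0.1, 0.05, -0.03, -0.01, 0, -0.92, 40, 0.1, 0.05, -0.03, 0, 0, -0.92, 40, 0.09, 0.06, -0.03, 0, 0, -0.92, 40, 0.09, 0.07, -0.03, 0, 0, -0.92, 40, 0.08, 0.07, -0.04, 0, 0, -0.93, 40]
[0.08, 0.09, 0, 0, 0, -0.92, 40, 0.06, 0.1, -0.01, 0, 0, -0.92, 40, 0.06, 0.1, 0, 0, 0, -0.92, 40, 0.05, 0.1, -0.01, 0, 0, -0.92, 40, 0.04, 0.11, 0, 0, 0, -0.92, 40, 0.03, 0.12, -0.01, 0, 0, -0.93, 40, 0.01, 0.11, 0, 0, 0, -0.92, 40, 0.01, 0.12, 0, 0, 0, -0.92, 40, 0, 0.12, -0.01, 0, 0, -0.92, 40, -0.02, 0.11, 0, 0, 0, -0.92, 40, -0.03, 0.12, -0.01, 0, 0, -0.92, 40, -0.03, 0.11, 0, 0, 0, -0.92, 40, -0.05, 0.11, -0.01, 0, 0, -0.92, 40, -0.05, 0.1, 0, 0, 0, -0.92, 40, -0.07, 0.1, -0.01, 0, 0, -0.92, 40, -0.07, 0.09, 0, 0, 0, -0.92, 40, -0.08, 0.08, 0, 0, 0, -0.93, 40, -0.09, 0.08, -0.01, 0, 0, -0.92, 40, 0, 0, 0, 0, 0, 0, 40, 0, 0, 0, 0, 0, 0, 40]
```

Call:
jog_arm(commands=[0.08,-0.08,-0.03,0,0,-0.92,40,0.08,-0.07,-0.03,0,0,-0.92,40,0.09,-0.07,-0.03,0,0,-0.93,40,0.1,-0.06,-0.03,0,0,-0.92,40,0.1,-0.04,-0.03,0,0,-0.92,40,0.1,-0.04,-0.03,-0.01,-0.01,-0.92,40,0.11,-0.03,-0.04,0,0,-0.92,40,0.11,-0.02,-0.03,0,0,-0.93,40,0.11,-0.01,-0.03,0,0,-0.92,40,0.11,0.01,-0.03,0,0,-0.92,40,0.11,0.01,-0.03,0,0,-0.92,40,0.11,0.02,-0.03,0,0,-0.92,40,0.11,0.03,-0.03,0,0,-0.93,40,0.1,0.05,-0.03,-0.01,0,-0.92,40,0.1,0.05,-0.03,0,0,-0.92,40,0.09,0.06,-0.03,0,0,-0.92,40,0.09,0.07,-0.03,0,0,-0.92,40,0.08,0.07,-0.04,0,0,-0.93,40])

```text
t: 35.25
tool_pos: [0.55, -0.0602, 0.2604]
tool_rot: [0.486, 3.104, -0.001]
contact_force: [-0.7, -0.3, -0.3]
opening: 0.0399
grip_force: 0.0
```

Call:
jog_arm(commands=[0.08,0.09,0,0,0,-0.92,40,0.06,0.1,-0.01,0,0,-0.92,40,0.06,0.1,0,0,0,-0.92,40,0.05,0.1,-0.01,0,0,-0.92,40,0.04,0.11,0,0,0,-0.92,40,0.03,0.12,-0.01,0,0,-0.93,40,0.01,0.11,0,0,0,-0.92,40,0.01,0.12,0,0,0,-0.92,40,0,0.12,-0.01,0,0,-0.92,40,-0.02,0.11,0,0,0,-0.92,40,-0.03,0.12,-0.01,0,0,-0.92,40,-0.03,0.11,0,0,0,-0.92,40,-0.05,0.11,-0.01,0,0,-0.92,40,-0.05,0.1,0,0,0,-0.92,40,-0.07,0.1,-0.01,0,0,-0.92,40,-0.07,0.09,0,0,0,-0.92,40,-0.08,0.08,0,0,0,-0.93,40,-0.09,0.08,-0.01,0,0,-0.92,40,0,0,0,0,0,0,40,0,0,0,0,0,0,40])

```text
t: 37.75
tool_pos: [0.5026, 0.0564, 0.2658]
tool_rot: [-1.954, 2.459, -0.003]
contact_force: [0.5, -0.1, -0.4]
opening: 0.0395
grip_force: 0.0
```

Run:
```python
from h import *
d=eyes.get_image("wrist"); P=cloud(d); save(d,"w9.png"); np.savez("w9.npz",**d)
q=find_red(P,d["image"],.175,.205,(.42,.6,-.02,.15)); print(len(q),rect(q) if len(q) else 0,q.min(0).round(3),q.max(0).round(3))
print(ctrl.get_obs()["q"].round(3))
```

```text
1798 (array([0.504 , 0.0598]), 67.4, 15.8, 84.6) [0.494 0.026 0.187] [0.515 0.094 0.198]
[-3.500e-02 -2.580e-01  1.843e+00 -1.000e-03  1.554e+00 -2.949e+00]
```

View pics/w9.png

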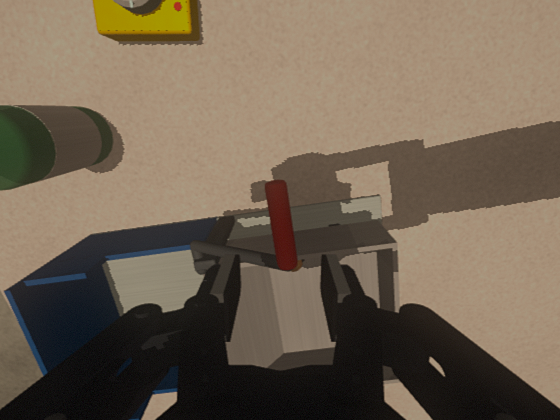

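The wrist view shows the bar at (280,225) between the finger lines, with its crank at the pan end. Measured centre is (0.504, 0.060), yaw 84.6°. I'll lower over it and close to a loose cage.

Call:
jog_arm(commands=[0.04,-0.02,0.4,0,0,0,40,0,0,0.5,0,0,0,40,0,0,0.5,0,0,0,40,0,0,0.27,0,0,0,40,0,0,0,0,0,0,24,0,0,0,0,0,0,24,0,0,0,0,0,0,24], newtons=20)

```text
t: 38.67
tool_pos: [0.5047, 0.0537, 0.1681]
tool_rot: [-1.954, 2.455, -0.007]
contact_force: [0.1, -0.2, -0.6]
opening: 0.0242
grip_force: 0.0
```

```bash
cat > tip.py <<'E'
from h import *
import sys
th0,th1,n=map(float,sys.argv[1:4]); n=int(n)
fx=np.array([np.cos(np.radians(-5.4)),np.sin(np.radians(-5.4)),0])
def bar(t): a=np.radians(144.3)-t; return fx*.1096*np.cos(a)+np.array([0,0,.1096*np.sin(a)])
o=ctrl.get_obs(); Q=R.from_rotvec(o["tool_rot"]); out=[]; P=np.zeros(3)
for k in range(1,n+1):
    tp=bar(th0+(th1-th0)*k/n)-bar(th0); a=np.round(Q.inv().apply(tp-P)/.06,2)+0.; P=P+Q.apply(a*.06); out+=[*a.tolist(),0,0,0,24]
print([int(v) if v==int(v) else v for v in out]); print(P.round(4))
E
python3 tip.py 0 1.75 18; python3 -c "
from h import *; print(ctrl.get_obs()['tool_pos'])"
```

```text
[-0.01, -0.11, -0.14, 0, 0, 0, 24, -0.02, -0.12, -0.13, 0, 0, 0, 24, -0.02, -0.14, -0.11, 0, 0, 0, 24, -0.02, -0.14, -0.1, 0, 0, 0, 24, -0.02, -0.16, -0.09, 0, 0, 0, 24, -0.02, -0.16, -0.07, 0, 0, 0, 24, -0.02, -0.17, -0.05, 0, 0, 0, 24, -0.03, -0.17, -0.04, 0, 0, 0, 24, -0.02, -0.17, -0.02, 0, 0, 0, 24, -0.02, -0.18, 0, 0, 0, 0, 24, -0.03, -0.17, 0.01, 0, 0, 0, 24, -0.02, -0.18, 0.03, 0, 0, 0, 24, -0.02, -0.17, 0.05, 0, 0, 0, 24, -0.02, -0.16, 0.07, 0, 0, 0, 24, -0.02, -0.16, 0.08, 0, 0, 0, 24, -0.02, -0.15, 0.09, 0, 0, 0, 24, -0.02, -0.14, 0.11, 0, 0, 0, 24, -0.02, -0.12, 0.12, 0, 0, 0, 24]
[ 0.1669 -0.0157  0.0124]
[0.50472236 0.0537216  0.16814831]
```

Call:
jog_arm(commands=[-0.01,-0.11,-0.14,0,0,0,24,-0.02,-0.12,-0.13,0,0,0,24,-0.02,-0.14,-0.11,0,0,0,24,-0.02,-0.14,-0.1,0,0,0,24])

```text
t: 39.17
tool_pos: [0.53, 0.0515, 0.1963]
tool_rot: [1.952, -2.45, -0.01]
contact_force: [-21.4, 0.6, 13.3]
opening: 0.0242
grip_force: 10.8
```

Call:
jog_arm(commands=[-0.02,-0.16,-0.09,0,0,0,24,-0.02,-0.16,-0.07,0,0,0,24,-0.02,-0.17,-0.05,0,0,0,24,-0.03,-0.17,-0.04,0,0,0,24,-0.02,-0.17,-0.02,0,0,0,24,-0.02,-0.18,0,0,0,0,24])

```text
t: 39.92
tool_pos: [0.5948, 0.0455, 0.2136]
tool_rot: [-1.956, 2.457, -0.002]
contact_force: [-7.0, 0.6, 4.3]
opening: 0.0241
grip_force: 3.3
```

Call:
jog_arm(commands=[-0.03,-0.17,0.01,0,0,0,24,-0.02,-0.18,0.03,0,0,0,24,-0.02,-0.17,0.05,0,0,0,24,-0.02,-0.16,0.07,0,0,0,24,-0.02,-0.16,0.08,0,0,0,24,-0.02,-0.15,0.09,0,0,0,24,-0.02,-0.14,0.11,0,0,0,24,-0.02,-0.12,0.12,0,0,0,24,0,0,0,0,0,0,24,0,0,0,0,0,0,24,0,0,0,0,0,0,24,0,0,0,0,0,0,24])

```text
t: 41.42
tool_pos: [0.6704, 0.0381, 0.1785]
tool_rot: [-1.955, 2.457, -0.005]
contact_force: [-0.6, -0.1, 0.4]
opening: 0.0238
grip_force: 0.6
```

Run:
```python
from h import *
print(ctrl.get_obs()["q"].round(2))
a=eyes.get_image("scene"); b=eyes.get_image("side")
print(look("scene",["stopper1"])and"")
cv2.imwrite("pics/t1.png",np.hstack([cv2.resize(a["image"][130:330,200:460,::-1],(390,300)),cv2.resize(b["image"][60:280,150:400,::-1],(390,300))]))
for n,d in(("scene",a),("side",b)):
    P=cloud(d); q=find_red(P,d["image"],.15,.25,(.6,.75,-.02,.12)); print(n,len(q),q.mean(0) if len(q) else 0)
```

```text
[-0.05  0.19  1.55 -0.    1.4  -2.97]

scene 79 [0.67541305 0.06547055 0.20727478]
side 48 [0.66496013 0.02399614 0.20908209]
```

View pics/t1.png

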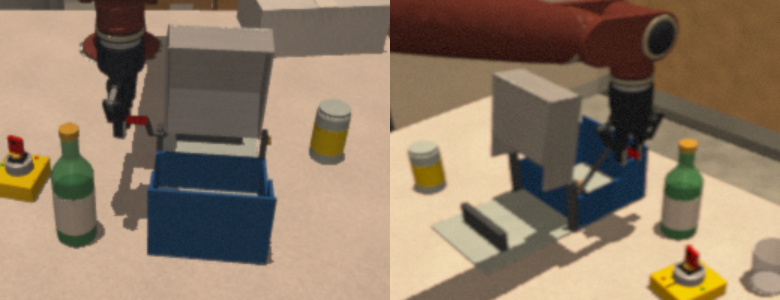

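The pan is tipped to about 1.7 rad, with the key still upright in the switch. I'll push a little nearer the stop, then work out the return.

```bash
python3 tip.py 1.73 1.86 2; python3 tip.py 1.86 0 20
```

```text
[-0.01, -0.08, 0.09, 0, 0, 0, 24, -0.01, -0.08, 0.09, 0, 0, 0, 24]
[ 0.0097 -0.001  -0.0108]
[0.01, 0.11, -0.13, 0, 0, 0, 24, 0.02, 0.12, -0.12, 0, 0, 0, 24, 0.02, 0.13, -0.11, 0, 0, 0, 24, 0.02, 0.14, -0.09, 0, 0, 0, 24, 0.02, 0.15, -0.08, 0, 0, 0, 24, 0.02, 0.15, -0.07, 0, 0, 0, 24, 0.02, 0.16, -0.05, 0, 0, 0, 24, 0.02, 0.17, -0.04, 0, 0, 0, 24, 0.02, 0.16, -0.02, 0, 0, 0, 24, 0.03, 0.17, 0, 0, 0, 0, 24, 0.02, 0.17, 0.01, 0, 0, 0, 24, 0.02, 0.17, 0.02, 0, 0, 0, 24, 0.02, 0.16, 0.05, 0, 0, 0, 24, 0.02, 0.16, 0.05, 0, 0, 0, 24, 0.02, 0.15, 0.07, 0, 0, 0, 24, 0.02, 0.15, 0.09, 0, 0, 0, 24, 0.02, 0.13, 0.1, 0, 0, 0, 24, 0.02, 0.13, 0.11, 0, 0, 0, 24, 0.01, 0.12, 0.12, 0, 0, 0, 24, 0.02, 0.1, 0.13, 0, 0, 0, 24]
[-0.1748  0.0163 -0.0029]
```

Call:
jog_arm(commands=[-0.01,-0.08,0.09,0,0,0,24,-0.01,-0.08,0.09,0,0,0,24,0,0,0,0,0,0,24,0,0,0,0,0,0,24,0,0,0,0,0,0,24,0,0,0,0,0,0,24])

```text
t: 42.38
tool_pos: [0.6804, 0.0371, 0.1679]
tool_rot: [-1.955, 2.457, -0.005]
contact_force: [-0.2, -0.5, 0.2]
opening: 0.0236
grip_force: 0.0
```

Run:
```python
from h import *
for c in("scene","side"):
    d=eyes.get_image(c);P=cloud(d)
    for r in nets.silhouettes(c,"stopper1"):
        q=P[r["mask"]]; q=q[~np.isnan(q[:,0])]; print(c,round(r["p"],2),np.median(q,0).round(3) if len(q) else 0)
    # dark stuff in hopper interior
    V=d["image"].max(2); m=(P[...,2]>.012)&(P[...,2]<.06)&(abs(P[...,0]-.70)<.08)&(abs(P[...,1]-.19)<.09)
    print(c,m.sum(),P[m].mean(0) if m.any() else 0)
```

```text
scene 0.59 [ 0.416 -0.337  0.016]
scene 0.5 [ 0.504 -0.249  0.018]
scene 161 [0.62701435 0.23982857 0.03685639]
side 0.74 [ 0.402 -0.348  0.015]
side 0.6 [0.589 0.171 0.07 ]
side 0.48 [ 0.49  -0.259  0.02 ]
side 36 [0.70508044 0.19596576 0.02849959]
```

Call:
jog_arm(commands=[0.01,0.11,-0.13,0,0,0,24,0.02,0.12,-0.12,0,0,0,24,0.02,0.13,-0.11,0,0,0,24,0.02,0.14,-0.09,0,0,0,24,0.02,0.15,-0.08,0,0,0,24,0.02,0.15,-0.07,0,0,0,24,0.02,0.16,-0.05,0,0,0,24,0.02,0.17,-0.04,0,0,0,24,0.02,0.16,-0.02,0,0,0,24,0.03,0.17,0,0,0,0,24])

```text
t: 43.82
tool_pos: [0.5913, 0.0454, 0.2098]
tool_rot: [-1.955, 2.457, -0.004]
contact_force: [-2.5, 1.4, -1.8]
opening: 0.0238
grip_force: 1.4
```

Call:
jog_arm(commands=[0.02,0.17,0.01,0,0,0,24,0.02,0.17,0.02,0,0,0,24,0.02,0.16,0.05,0,0,0,24,0.02,0.16,0.05,0,0,0,24,0.02,0.15,0.07,0,0,0,24,0.02,0.15,0.09,0,0,0,24,0.02,0.13,0.1,0,0,0,24,0.02,0.13,0.11,0,0,0,24,0.01,0.12,0.12,0,0,0,24,0.02,0.1,0.13,0,0,0,24,0,0,0,0,0,0,24,0,0,0,0,0,0,24])

```text
t: 45.32
tool_pos: [0.5053, 0.0534, 0.1647]
tool_rot: [-1.955, 2.457, -0.004]
contact_force: [-3.5, 1.3, -1.6]
opening: 0.0236
grip_force: 1.8
```

Call:
jog_arm(commands=[0,0,0,0,0,0,40,0,0,0,0,0,0,40,0,0,0,0,0,0,40,0,0,-0.5,0,0,0,40,0,0,-0.8,0,0,0,40,0,0,-0.8,0,0,0,40,0,0,0,0,0,0,40])

```text
t: 46.2
tool_pos: [0.5076, 0.0534, 0.2968]
tool_rot: [-1.95, 2.451, -0.016]
contact_force: [0.3, 0.6, -0.5]
opening: 0.0398
grip_force: 0.0
```

Run:
```python
from h import *
d,P=look("wrist",["stopper1"])
q=find_red(P,d["image"],.175,.205,(.42,.6,-.02,.15)); print("bar",rect(q),q[:,2].max())
ims=[cv2.resize(d["image"][190:400,:300,::-1],(390,273))]
for c in("scene","side"):
    e,P=look(c,["stopper1"]); 
    m=(P[...,2]>.012)&(P[...,2]<.06)&(abs(P[...,0]-.70)<.075)&(abs(P[...,1]-.19)<.085); print(c,m.sum())
    if c=="scene": ims.append(cv2.resize(e["image"][165:305,260:460,::-1],(390,273)))
cv2.imwrite("pics/t2.png",np.hstack(ims))
```

```text
stopper1 0.67 [178. 267. 201. 295.] mid [0.6831 0.1818 0.028 ] ext [0.026 0.023 0.034] zmax 0.045 top [[684.3, 184.4], [17.4, 19.0], 58.5] [77 58 38]
stopper1 0.64 [166. 241. 193. 260.] mid [0.6658 0.1205 0.0487] ext [0.046 0.045 0.082] zmax 0.09 top [[644.0, 98.0], [2.1, 15.2], 84.4] [98 75 52]
bar (array([0.5042, 0.0601]), 67.8, 15.3, 84.9) 0.19831055672233316
stopper1 0.5 [189. 222. 197. 231.] mid [ 0.5009 -0.2511  0.0193] ext [0.023 0.028 0.034] zmax 0.036 top [[498.4, -251.2], [19.8, 15.9], 83.9] [154  78  24]
scene 2
stopper1 0.57 [344. 351. 358. 364.] mid [ 0.4046 -0.3457  0.0228] ext [0.022 0.024 0.032] zmax 0.039 top [[407.2, -344.8], [18.2, 17.1], 64.6] [194 105 111]
stopper1 0.51 [338. 301. 349. 318.] mid [ 0.4941 -0.2554  0.0198] ext [0.026 0.029 0.038] zmax 0.039 top [[495.7, -254.9], [18.8, 17.5], 67.7] [192 103  35]
side 72
```

View pics/t2.png

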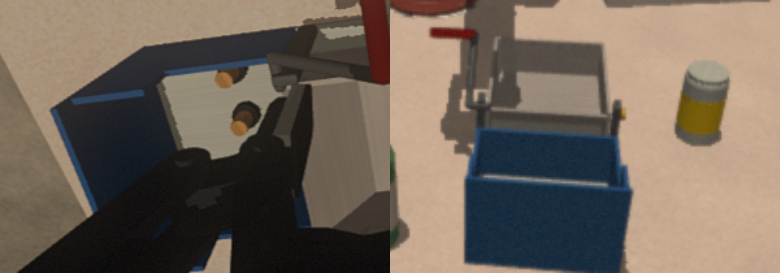

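Two stoppers show in the hopper at (225,78) and (240,120) in the left crop, and the pan bar is back at its level place. The third may be hidden by a finger, so I'll look again while turning back.

Run:
```python
from h import *
plan([.56,.09,.36],down(np.radians(112)),11,40,tail=1)
```

```text
[-0.07, -0.07, -0.11, 0, 0, 0.87, 40, -0.08, -0.06, -0.11, 0, 0, 0.88, 40, -0.08, -0.06, -0.1, 0, 0, 0.87, 40, -0.09, -0.05, -0.11, 0, 0, 0.87, 40, -0.09, -0.04, -0.11, 0, 0, 0.87, 40, -0.1, -0.03, -0.11, 0, 0, 0.88, 40, -0.1, -0.02, -0.11, -0.01, 0, 0.87, 40, -0.1, -0.02, -0.1, 0, -0.01, 0.87, 40, -0.1, -0.01, -0.11, 0, 0, 0.88, 40, -0.1, 0.01, -0.11, 0, 0, 0.87, 40, -0.1, 0.01, -0.11, 0, 0, 0.87, 40, 0, 0, 0, 0, 0, 0, 40]
```

Call:
jog_arm(commands=[-0.07,-0.07,-0.11,0,0,0.87,40,-0.08,-0.06,-0.11,0,0,0.88,40,-0.08,-0.06,-0.1,0,0,0.87,40,-0.09,-0.05,-0.11,0,0,0.87,40,-0.09,-0.04,-0.11,0,0,0.87,40,-0.1,-0.03,-0.11,0,0,0.88,40,-0.1,-0.02,-0.11,-0.01,0,0.87,40,-0.1,-0.02,-0.1,0,-0.01,0.87,40,-0.1,-0.01,-0.11,0,0,0.88,40,-0.1,0.01,-0.11,0,0,0.87,40,-0.1,0.01,-0.11,0,0,0.87,40,0,0,0,0,0,0,40])

```text
t: 48.0
tool_pos: [0.5606, 0.0903, 0.3614]
tool_rot: [-0.601, 3.081, -0.001]
contact_force: [0.1, 0.0, 0.6]
opening: 0.0398
grip_force: 0.0
```

Run:
```python
from h import *
d,P=look("wrist",["stopper1"],"t3.png")
e,P=look("side",["pan"])
m=(P[...,2]>.066)&(P[...,2]<.11)&(abs(P[...,0]-.477)<.055)&(abs(P[...,1]-.2)<.06); print(m.sum())
```

```text
stopper1 0.88 [264. 225. 285. 251.] mid [0.6807 0.1271 0.0268] ext [0.026 0.027 0.036] zmax 0.045 top [[682.4, 126.4], [19.3, 17.5], 22.0] [97 76 53]
stopper1 0.76 [297. 239. 317. 262.] mid [0.6821 0.1855 0.0275] ext [0.023 0.028 0.035] zmax 0.045 top [[685.0, 185.7], [19.2, 17.5], 87.5] [92 71 49]
stopper1 0.56 [48. 10. 84. 37.] mid [ 0.497  -0.2504  0.0202] ext [0.026 0.022 0.033] zmax 0.037 top [[497.1, -253.4], [19.8, 19.0], 51.0] [134  78  27]
stopper1 0.47 [322. 249. 338. 255.] mid [0.6105 0.1716 0.1872] ext [0.137 0.131 0.359] zmax 0.367 top [[542.4, 107.5], [0.8, 5.0], 20.3] [56 51 43]
pan 0.89 [174. 169. 273. 243.] mid [0.5029 0.1871 0.1257] ext [0.192 0.211 0.126] zmax 0.189 top [[506.3, 60.0], [68.2, 27.0], 78.1] [110  95  82]
85
```

View pics/t3.png

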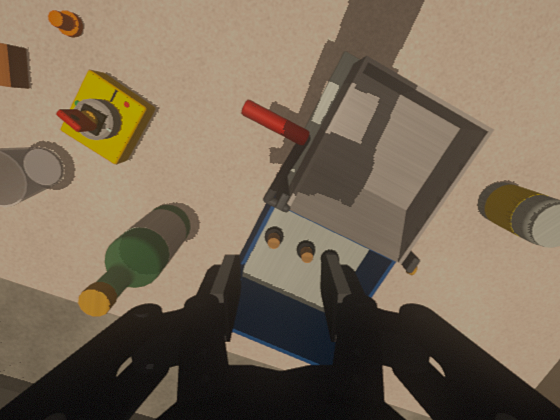

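The wrist view shows three stoppers in the hopper at (274,237), (307,250) and (330,256). The pan is empty and level, and the key is still in the switch. Going back to the key.

Run:
```python
from h import *
S=plan([.58,-.04,.30],down(np.radians(45)),12,40,tail=0)
plan([.599,-.169,.22],down(np.radians(-22.5)),13,40,tail=2,start=S)
```

```text
[0.04, -0.18, 0.09, 0, 0, 0.98, 40, 0.03, -0.18, 0.08, 0, 0, 0.97, 40, 0, -0.18, 0.09, 0, 0, 0.98, 40, -0.01, -0.18, 0.08, 0, 0.01, 0.97, 40, -0.03, -0.19, 0.09, 0, 0, 0.98, 40, -0.04, -0.17, 0.08, 0, 0, 0.97, 40, -0.06, -0.17, 0.09, 0, 0, 0.98, 40, -0.08, -0.17, 0.08, 0, 0, 0.97, 40, -0.1, -0.15, 0.09, 0, 0, 0.98, 40, -0.11, -0.15, 0.08, 0, 0, 0.97, 40, -0.12, -0.14, 0.09, 0, 0.01, 0.98, 40, -0.14, -0.12, 0.08, 0, 0, 0.97, 40]
[-0.13, -0.1, 0.1, 0, 0, 0.91, 40, -0.15, -0.09, 0.11, 0, 0, 0.9, 40, -0.15, -0.07, 0.1, 0, 0, 0.91, 40, -0.15, -0.06, 0.1, 0, 0, 0.91, 40, -0.16, -0.05, 0.1, 0, 0, 0.9, 40, -0.17, -0.03, 0.11, 0, 0, 0.91, 40, -0.16, -0.01, 0.1, 0, 0, 0.91, 40, -0.17, 0, 0.1, 0, 0, 0.9, 40, -0.17, 0.01, 0.1, 0, 0, 0.91, 40, -0.16, 0.03, 0.11, 0, 0, 0.91, 40, -0.16, 0.04, 0.1, 0, 0, 0.9, 40, -0.16, 0.06, 0.1, 0, -0.01, 0.91, 40, -0.15, 0.07, 0.11, 0, 0, 0.9, 40, 0, 0, 0, 0, 0, 0, 40, 0, 0, 0, 0, 0, 0, 40]
```

Call:
jog_arm(commands=[0.04,-0.18,0.09,0,0,0.98,40,0.03,-0.18,0.08,0,0,0.97,40,0,-0.18,0.09,0,0,0.98,40,-0.01,-0.18,0.08,0,0.01,0.97,40,-0.03,-0.19,0.09,0,0,0.98,40,-0.04,-0.17,0.08,0,0,0.97,40,-0.06,-0.17,0.09,0,0,0.98,40,-0.08,-0.17,0.08,0,0,0.97,40,-0.1,-0.15,0.09,0,0,0.98,40,-0.11,-0.15,0.08,0,0,0.97,40,-0.12,-0.14,0.09,0,0.01,0.98,40,-0.14,-0.12,0.08,0,0,0.97,40])

```text
t: 49.7
tool_pos: [0.5801, -0.0406, 0.3004]
tool_rot: [1.207, 2.9, 0.002]
contact_force: [-0.8, -0.3, 1.1]
opening: 0.0401
grip_force: 0.0
```

Call:
jog_arm(commands=[-0.13,-0.1,0.1,0,0,0.91,40,-0.15,-0.09,0.11,0,0,0.9,40,-0.15,-0.07,0.1,0,0,0.91,40,-0.15,-0.06,0.1,0,0,0.91,40,-0.16,-0.05,0.1,0,0,0.9,40,-0.17,-0.03,0.11,0,0,0.91,40,-0.16,-0.01,0.1,0,0,0.91,40,-0.17,0,0.1,0,0,0.9,40,-0.17,0.01,0.1,0,0,0.91,40,-0.16,0.03,0.11,0,0,0.91,40,-0.16,0.04,0.1,0,0,0.9,40,-0.16,0.06,0.1,0,-0.01,0.91,40,-0.15,0.07,0.11,0,0,0.9,40,0,0,0,0,0,0,40,0,0,0,0,0,0,40])

```text
t: 51.58
tool_pos: [0.599, -0.1688, 0.2207]
tool_rot: [2.611, 1.747, 0.001]
contact_force: [-0.1, -0.3, 0.1]
opening: 0.0401
grip_force: 0.0
```

Run:
```python
from h import *
d,P=look("wrist",["key"])
q=find_red(P,d["image"],.108,.122,(.55,.65,-.22,-.12)); print(len(q),rect(q))
o=ctrl.get_obs();A=R.from_rotvec(o["tool_rot"]).as_matrix(); print(np.degrees(np.arctan2(A[1,1],A[0,1])),o["tool_pos"],(A.T@(np.r_[rect(q)[0],0]-o["tool_pos"]))[:2]/.06)
```

```text
key 0.74 [264. 179. 293. 225.] mid [ 0.5993 -0.1683  0.0933] ext [0.019 0.027 0.043] zmax 0.115 top [[599.1, -169.4], [31.6, 9.3], 67.8] [79 42 19]
266 (array([ 0.5988, -0.169 ]), 30.4, 8.4, 67.7)
-22.44509933884292 [ 0.59918521 -0.16868321  0.22106271] [-0.00855379 -0.010187  ]
```

Call:
jog_arm(commands=[-0.01,-0.01,0.6,0,0,0,40,0,0,0.7,0,0,0,40,0,0,0.5,0,0,0,40,0,0,0.3,0,0,0,40,0,0,0.1,0,0,0,40,0,0,0,0,0,0,40,0,0,0,0,0,0,5,0,0,0,0,0,0,5,0,0,0,0,0,0,5,0,0,0,0,0,0,5,0,0,0,0,0,0,5], newtons=60)

```text
t: 53.05
tool_pos: [0.5981, -0.1692, 0.0902]
tool_rot: [-2.612, -1.745, 0.0]
contact_force: [-5.5, 1.2, 5.8]
opening: 0.0089
grip_force: 59.1
```

```bash
python3 arc.py -1.78 19 0 0; python3 -c "
from h import *
o=ctrl.get_obs();A=R.from_rotvec(o['tool_rot']).as_matrix(); print(np.degrees(np.arctan2(A[1,1],A[0,1])),o['tool_pos'],o['wrist_torque'])"
```

```text
[0, 0, 0, 0, 0, -0.94, 5, 0, 0, 0, 0, 0, -0.93, 5, 0, 0, 0, 0, 0, -0.94, 5, 0, 0, 0, 0, 0, -0.94, 5, 0, 0, 0, 0, 0, -0.93, 5, 0, 0, 0, 0, 0, -0.94, 5, 0, 0, 0, 0, 0, -0.94, 5, 0, 0, 0, 0, 0, -0.93, 5, 0, 0, 0, 0, 0, -0.94, 5, 0, 0, 0, 0, 0, -0.94, 5, 0, 0, 0, 0, 0, -0.94, 5, 0, 0, 0, 0, 0, -0.93, 5, 0, 0, 0, 0, 0, -0.94, 5, 0, 0, 0, 0, 0, -0.94, 5, 0, 0, 0, 0, 0, -0.93, 5, 0, 0, 0, 0, 0, -0.94, 5, 0, 0, 0, 0, 0, -0.94, 5, 0, 0, 0, 0, 0, -0.93, 5, 0, 0, 0, 0, 0, -0.94, 5] [0. 0. 0.]
-22.498263292767994 [ 0.5981439  -0.169193    0.09021245] [0.3215861  0.92523183 0.01731814]
```

Call:
jog_arm(commands=[0,0,0,0,0,-0.96,5,0,0,0,0,0,-0.96,5,0,0,0,0,0,-0.96,5,0,0,0,0,0,-0.96,5,0,0,0,0,0,-0.96,5,0,0,0,0,0,-0.96,5,0,0,0,0,0,-0.96,5,0,0,0,0,0,-0.96,5,0,0,0,0,0,-0.96,5,0,0,0,0,0,-0.96,5])

```text
t: 54.3
tool_pos: [0.5986, -0.1688, 0.0902]
tool_rot: [1.507, 2.756, 0.002]
contact_force: [-2.4, 3.6, 3.8]
opening: 0.0089
grip_force: 59.0
```

Call:
jog_arm(commands=[0,0,0,0,0,-0.96,5,0,0,0,0,0,-0.96,5,0,0,0,0,0,-0.96,5,0,0,0,0,0,-0.96,5,0,0,0,0,0,-0.96,5,0,0,0,0,0,-0.96,5,0,0,0,0,0,-0.96,5,0,0,0,0,0,-0.96,5,0,0,0,0,0,-0.96,5,0,0,0,0,0,-0.5,5,0,0,0,0,0,0,5])

```text
t: 55.68
tool_pos: [0.5989, -0.1679, 0.0902]
tool_rot: [0.141, 3.137, 0.004]
contact_force: [-2.3, 5.0, 5.7]
opening: 0.0091
grip_force: 59.0
```

Run:
```python
from h import *
o=ctrl.get_obs();A=R.from_rotvec(o['tool_rot']).as_matrix(); print(np.degrees(np.arctan2(A[1,1],A[0,1])),o['tool_pos'],o['wrist_torque'])
d=eyes.get_image("wrist");P=cloud(d); q=find_red(P,d["image"],.108,.122,(.55,.65,-.22,-.12)); print(len(q),rect(q))
np.savez("off.npz",**d)
V=d["image"].max(2); core=(np.hypot(P[...,0]-.598,P[...,1]+.17)<.027)&(P[...,2]>.066)&(P[...,2]<.073)&(V<60)
print("core",core.sum(),rect(P[core]))
```

```text
84.86943243552193 [ 0.59885019 -0.16792927  0.09017545] [ 1.03896357  0.45953156 -0.04590904]
1366 (array([ 0.5988, -0.169 ]), 31.7, 9.9, -5.2)
core 1000 (array([ 0.5966, -0.1681]), 30.2, 26.9, 72.8)
```

Call:
jog_arm(commands=[0,0,0,0,0,-0.3,5,0,0,0,0,0,-0.25,5,0,0,0,0,0,0,5,0,0,0,0,0,0,5])

```text
t: 56.22
tool_pos: [0.5988, -0.1679, 0.0902]
tool_rot: [0.055, 3.139, 0.004]
contact_force: [-1.2, 4.4, 4.4]
opening: 0.0089
grip_force: 59.0
```

Run:
```python
from h import *
o=ctrl.get_obs();A=R.from_rotvec(o['tool_rot']).as_matrix(); print(np.degrees(np.arctan2(A[1,1],A[0,1])),o['tool_pos'],o['wrist_torque'])
d=eyes.get_image("wrist");P=cloud(d)
V=d["image"].max(2); near=np.hypot(P[...,0]-.5985,P[...,1]+.169)<.03
core=near&(P[...,2]>.066)&(P[...,2]<.073)&(V<60)
# edge directions of the core square: fit far edges
m=core.astype(np.uint8)*255
cs,_=cv2.findContours(m,cv2.RETR_EXTERNAL,cv2.CHAIN_APPROX_NONE); c=max(cs,key=cv2.contourArea)
h=P[c[:,0,1],c[:,0,0]][:,:2]
hull=cv2.convexHull((h*1e4).astype(np.float32))[:,0]/10
for a,b in zip(hull,np.roll(hull,-1,0)):
    L=np.hypot(*(b-a)); 
    if L>4: print("edge",L.round(1),np.degrees(np.arctan2(*(b-a)[::-1])).round(1)%90)
```

```text
88.00422790480614 [ 0.5988434  -0.16785671  0.09017937] [ 1.09407864  0.37592356 -0.00372785]
edge 29.3 1.300003
edge 16.9 76.100006
edge 4.8 71.2
edge 20.4 76.3
edge 4.3 80.4
edge 17.3 75.9
edge 6.5 76.3
```

The core's edges are at 76.2°, so the barrel is back at off. I'll turn the key back to slot centre and draw it out.

Call:
jog_arm(commands=[0,0,0,0,0,0.6,5,0,0,0,0,0,0.6,5,0,0,0,0,0,0.6,5,0,0,0,0,0,0,5,0,0,-0.15,0,0,0,5,0,0,-0.2,0,0,0,5,0,0,-0.25,0,0,0,5,0,0,-0.4,0,0,0,5,0,0,-0.4,0,0,0,5,0,0,0,0,0,0,5])

```text
t: 57.52
tool_pos: [0.6003, -0.1708, 0.1769]
tool_rot: [0.336, 3.115, -0.005]
contact_force: [-0.2, -0.6, -0.9]
opening: 0.0088
grip_force: 58.7
```

Run:
```python
from h import *
o=ctrl.get_obs();A=R.from_rotvec(o['tool_rot']).as_matrix(); p=o["tool_pos"]; print(np.degrees(np.arctan2(A[1,1],A[0,1])),A.round(3).tolist())
d,P=look("wrist",["key"])
L=(P-p)@A; hsv=cv2.cvtColor(d["image"],cv2.COLOR_RGB2HSV)
k=(abs(L[...,0])<.03)&(abs(L[...,1])<.03)
red=k&((hsv[...,0]<8)|(hsv[...,0]>172))&(hsv[...,1]>150)&(L[...,2]<-.015)&(L[...,2]>-.05); q=L[red]; print("red top",rect(q),q[:,2].min())
br=k&(hsv[...,0]>12)&(hsv[...,0]<35)&(hsv[...,1]>90)&(L[...,2]>0)&(L[...,2]<.06); q=L[br]; print("brass",q.min(0).round(4),q.max(0).round(4))
V=d["image"].max(2); near=np.hypot(P[...,0]-.5985,P[...,1]+.169)<.027
core=near&(P[...,2]>.066)&(P[...,2]<.073)&(V<60); print("core",rect(P[core]))
plan([.5845,-.328,.115],down(np.radians(103.5)),8,5,tail=3)
```

```text
77.68541205961766 [[-0.977, 0.213, 0.008], [0.213, 0.977, -0.004], [-0.008, -0.002, -1.0]]
key 0.77 [255. 225. 304. 325.] mid [ 0.5995 -0.1712  0.1703] ext [0.029 0.016 0.062] zmax 0.201 top [[600.3, -171.4], [9.7, 31.9], 79.6] [79 33 17]
red top (array([-0.0001, -0.0009]), 31.4, 9.4, -1.1) -0.029799199856393763
brass [ 0.0005 -0.0128  0.0006] [0.0154 0.0098 0.0433]
core (array([ 0.5987, -0.1687]), 30.5, 29.6, -13.8)
[-0.04, -0.33, 0.12, 0, 0, -0.56, 5, -0.03, -0.33, 0.12, 0, 0, -0.57, 5, 0, -0.33, 0.12, -0.01, 0.01, -0.56, 5, 0.01, -0.33, 0.12, 0, 0, -0.56, 5, 0.04, -0.33, 0.13, 0, 0, -0.57, 5, 0.05, -0.33, 0.12, 0, 0, -0.56, 5, 0.07, -0.32, 0.12, 0, 0.01, -0.56, 5, 0.08, -0.32, 0.12, 0, 0, -0.57, 5, 0, 0, 0, 0, 0, 0, 5, 0, 0, 0, 0, 0, 0, 5, 0, 0, 0, 0, 0, 0, 5]
```

Call:
jog_arm(commands=[-0.04,-0.33,0.12,0,0,-0.56,5,-0.03,-0.33,0.12,0,0,-0.57,5,0,-0.33,0.12,-0.01,0.01,-0.56,5,0.01,-0.33,0.12,0,0,-0.56,5,0.04,-0.33,0.13,0,0,-0.57,5,0.05,-0.33,0.12,0,0,-0.56,5,0.07,-0.32,0.12,0,0.01,-0.56,5,0.08,-0.32,0.12,0,0,-0.57,5,0,0,0,0,0,0,5,0,0,0,0,0,0,5,0,0,0,0,0,0,5])

```text
t: 59.0
tool_pos: [0.5848, -0.3268, 0.1145]
tool_rot: [0.371, -3.119, -0.001]
contact_force: [0.2, -0.6, -0.9]
opening: 0.0087
grip_force: 58.6
```

```bash
cat > rc.py <<'E'
from h import *
o=ctrl.get_obs();A=R.from_rotvec(o['tool_rot']).as_matrix(); p=o["tool_pos"]; print("yaw",np.degrees(np.arctan2(A[1,1],A[0,1])).round(2),A[2].round(3),p.round(4))
d=eyes.get_image("wrist"); P=cloud(d); np.savez("rc.npz",**d)
L=(P-p)@A; hsv=cv2.cvtColor(d["image"],cv2.COLOR_RGB2HSV); k=(abs(L[...,0])<.03)&(abs(L[...,1])<.03)
br=k&(hsv[...,0]>12)&(hsv[...,0]<35)&(hsv[...,1]>110)&(P[...,2]>.04); 
bl=br&(L[...,2]>.022)&(L[...,2]<.045); q=L[bl]; print("blade",len(q),np.percentile(q,[3,50,97],axis=0).round(4).tolist())
red=k&((hsv[...,0]<8)|(hsv[...,0]>172))&(hsv[...,1]>150)&(L[...,2]<-.015)&(L[...,2]>-.05); print("red",rect(L[red]))
c=np.array([.5843,-.3287]); n=(abs(P[...,0]-c[0])<.045)&(abs(P[...,1]-c[1])<.045)
top=n&(P[...,2]>.028)&(P[...,2]<.0385); r=rect(P[top]); print("block",r,"tool mm",((np.r_[r[0],0]-p)@A)[:2]*1e3)
sl=n&(P[...,2]<.027)&(np.hypot(P[...,0]-r[0][0],P[...,1]-r[0][1])<.013)
if sl.sum()>4: rs=rect(P[sl]); print("slot",sl.sum(),rs,"tool mm",((np.r_[rs[0],0]-p)@A)[:2]*1e3); v,u=np.nonzero(sl); print("slot px",u.min(),u.max(),v.min(),v.max())
v,u=np.nonzero(bl); print("blade px",u.min(),u.max(),v.min(),v.max())
v,u=np.nonzero(top); print("block px",u.min(),u.max(),v.min(),v.max())
V=d["image"].max(2)
for y in range(190,240,4): print(y,V[y,258:304:2].tolist())
E
python3 rc.py
```

```text
yaw 103.56 [ 0.     0.001 -1.   ] [ 0.5848 -0.3268  0.1145]
blade 50 [[0.0061, -0.0047, 0.0351], [0.0066, -0.0019, 0.0384], [0.007, 0.0009, 0.0425]]
red (array([ 0.0007, -0.001 ]), 31.6, 10.5, -2.8)
block (array([ 0.5842, -0.3289]), 55.7, 50.1, 13.3) tool mm [ 1.06324257 -1.96180371]
slot 236 (array([ 0.5886, -0.3279]), 9.7, 9.3, 13.1) tool mm [-3.44857123 -2.02122752]
slot px 274 285 203 222
blade px 275 284 226 230
block px 246 314 177 248
190 [74, 73, 74, 76, 75, 72, 74, 76, 73, 73, 73, 74, 73, 73, 73, 70, 70, 72, 69, 73, 72, 73, 73]
194 [73, 74, 75, 74, 74, 72, 75, 74, 75, 72, 73, 74, 75, 73, 71, 71, 69, 70, 72, 70, 73, 70, 72]
198 [75, 75, 75, 74, 75, 75, 73, 76, 75, 73, 73, 75, 74, 73, 72, 70, 68, 71, 73, 73, 72, 70, 71]
202 [74, 74, 75, 75, 74, 73, 74, 76, 70, 69, 70, 71, 68, 69, 67, 70, 70, 71, 72, 73, 73, 70, 72]
206 [75, 74, 75, 75, 74, 76, 74, 70, 70, 73, 75, 72, 69, 68, 61, 71, 69, 70, 72, 72, 73, 70, 71]
210 [75, 74, 75, 76, 73, 73, 73, 70, 70, 74, 75, 72, 71, 68, 62, 69, 70, 70, 69, 72, 74, 69, 72]
214 [74, 74, 74, 75, 74, 74, 76, 71, 58, 62, 60, 60, 59, 58, 62, 70, 68, 72, 73, 74, 71, 72, 71]
218 [74, 73, 73, 73, 75, 73, 74, 71, 60, 59, 58, 60, 59, 61, 64, 69, 71, 69, 71, 74, 73, 70, 72]
222 [75, 74, 73, 75, 74, 75, 74, 71, 58, 62, 62, 62, 59, 58, 65, 69, 71, 72, 70, 72, 72, 71, 70]
226 [72, 74, 117, 77, 73, 74, 75, 74, 72, 72, 71, 73, 73, 72, 69, 69, 69, 71, 72, 74, 73, 71, 71]
230 [106, 134, 136, 137, 118, 70, 74, 77, 72, 73, 73, 70, 70, 71, 71, 68, 71, 72, 74, 73, 73, 69, 71]
234 [132, 134, 135, 134, 137, 89, 72, 68, 70, 71, 70, 71, 70, 68, 66, 66, 68, 71, 73, 74, 73, 72, 72]
238 [132, 131, 136, 131, 78, 74, 73, 69, 70, 71, 68, 71, 70, 70, 67, 64, 77, 70, 72, 73, 72, 71, 71]
```

Blade and slot columns agree (both about 279.5). I'll shift 1.2 mm along tool x and lower in steps.

Call:
jog_arm(commands=[0.02,0,0,0,0,0,5,0,0,0.2,0,0,0,5,0,0,0.15,0,0,0,5,0,0,0,0,0,0,5,0,0,0,0,0,0,5])

```text
t: 59.68
tool_pos: [0.5835, -0.3279, 0.0932]
tool_rot: [0.37, -3.119, -0.001]
contact_force: [-0.6, -0.4, -0.0]
opening: 0.0087
grip_force: 58.6
```

```bash
python3 rc.py | head -8
```

```text
yaw 103.53 [ 0.001  0.001 -1.   ] [ 0.5835 -0.3279  0.0932]
blade 49 [[0.0062, -0.0046, 0.0347], [0.0066, -0.0016, 0.0385], [0.0069, 0.0009, 0.0424]]
red (array([ 0.0005, -0.001 ]), 31.5, 10.6, -3.0)
block (array([ 0.584 , -0.3289]), 55.6, 50.1, 13.1) tool mm [-0.36056682 -1.23279772]
slot 181 (array([ 0.5871, -0.3282]), 12.7, 9.6, 13.0) tool mm [-3.538302   -1.27743904]
slot px 274 287 214 231
blade px 275 284 226 230
block px 243 318 185 263
```

Call:
jog_arm(commands=[0,0.01,0.1,0,0,0,5,0,0,0.1,0,0,0,5,0,0,0.1,0,0,0,5,0,0,0.1,0,0,0,5,0,0,0,0,0,0,5])

```text
t: 60.35
tool_pos: [0.5828, -0.3269, 0.0683]
tool_rot: [0.37, -3.118, -0.003]
contact_force: [-0.1, 0.3, -1.4]
opening: 0.0087
grip_force: 58.6
```

Call:
jog_arm(commands=[0,0,0.1,0,0,0,5,0,0,0.08,0,0,0,5,0,0,0.05,0,0,0,5,0,0,0,0,0,0,5])

```text
t: 60.85
tool_pos: [0.5831, -0.3271, 0.0551]
tool_rot: [0.37, -3.119, -0.002]
contact_force: [0.3, -0.1, -0.9]
opening: 0.0086
grip_force: 58.6
```

Call:
jog_arm(commands=[0,0,0.03,0,0,0,5,0,0,0,0,0,0,5,0,0,0,0,0,0,40,0,0,0,0,0,0,40,0,0,0,0,0,0,40,0,0,-0.4,0,0,0,40,0,0,-0.8,0,0,0,40,0,0,-0.8,0,0,0,40,0,0,-0.7,0,0,0,40,0,0,0,0,0,0,40])

```text
t: 62.1
tool_pos: [0.5856, -0.3288, 0.2217]
tool_rot: [-0.369, 3.113, -0.009]
contact_force: [0.1, 0.5, -0.1]
opening: 0.0402
grip_force: 0.0
```

Run:
```python
from h import *
d,P=look("wrist",["key","rest_mouth"])
q=find_red(P,d["image"],.068,.09,(.53,.64,-.38,-.28)); print("bow",len(q),rect(q),np.percentile(q[:,2],[50,97]).round(4))
V=d["image"].max(2); near=np.hypot(P[...,0]-.5985,P[...,1]+.169)<.027
core=near&(P[...,2]>.066)&(P[...,2]<.073)&(V<60); print("core",core.sum(),rect(P[core]))
for c in("scene","side"): look(c,["bottle","cup","can","stopper1"])
```

```text
key 0.61 [270. 168. 297. 208.] mid [ 0.5824 -0.3286  0.0583] ext [0.028 0.019 0.041] zmax 0.079 top [[583.8, -328.0], [31.7, 9.5], 13.6] [78 40 25]
rest_mouth 0.68 [150. 218. 226. 302.] mid [ 0.7055 -0.4134  0.0283] ext [0.074 0.068 0.043] zmax 0.05 top [[708.2, -414.0], [71.9, 79.6], 88.0] [102  62  31]
rest_mouth 0.57 [259. 154. 308. 206.] mid [ 0.5826 -0.3294  0.0217] ext [0.057 0.051 0.027] zmax 0.035 top [[584.0, -328.8], [55.0, 50.0], 13.1] [83 53 31]
bow 312 (array([ 0.5833, -0.3287]), 30.4, 8.5, 13.6) [0.0774 0.0789]
core 738 (array([ 0.5982, -0.1694]), 30.4, 29.8, 75.7)
bottle 0.65 [235. 211. 264. 295.] mid [ 0.7474 -0.0381  0.1155] ext [0.045 0.064 0.226] zmax 0.229 top [[735.0, -39.7], [30.5, 32.1], 82.5] [89 93 67]
cup 0.82 [152. 244. 189. 289.] mid [ 0.7153 -0.2545  0.0472] ext [0.075 0.073 0.083] zmax 0.089 top [[715.6, -254.4], [81.0, 77.9], 3.9] [128 113 102]
can 0.61 [408. 198. 433. 241.] mid [0.501  0.4449 0.0652] ext [0.047 0.054 0.112] zmax 0.121 top [[495.5, 451.0], [53.9, 59.7], 55.8] [120 107  65]
stopper1 0.47 [169. 203. 177. 216.] mid [ 0.4128 -0.3396  0.0184
[... 622 characters left out ...]
.075 0.072 0.089] zmax 0.091 top [[659.9, -277.8], [203.7, 76.2], 20.7] [182 161 139]
cup 0.35 [326. 252. 353. 271.] mid [ 0.5958 -0.1697  0.0579] ext [0.049 0.049 0.03 ] zmax 0.073 top [[597.9, -169.7], [45.7, 46.7], 74.8] [140 122  95]
can 0.61 [162. 160. 185. 203.] mid [0.4888 0.4665 0.0619] ext [0.061 0.109 0.121] zmax 0.122 top [[472.3, 381.3], [194.2, 57.7], 74.1] [166 147  92]
stopper1 0.72 [347. 352. 358. 367.] mid [ 0.4048 -0.3457  0.0221] ext [0.023 0.025 0.033] zmax 0.039 top [[407.7, -344.8], [18.0, 18.1], 50.5] [217 127 133]
stopper1 0.45 [336. 302. 350. 316.] mid [ 0.4938 -0.2555  0.0208] ext [0.025 0.027 0.035] zmax 0.038 top [[496.3, -254.8], [18.8, 16.9], 36.4] [216 117  33]
```

The bow is back at its starting height and place (0.0774 m, 13.6°). The core's angle reads off, nothing stands displaced, and the robot touches nothing. Handing in.

```bash
python3 -c "
from station import job; print(job.finish_job())"
```

```text
the job is handed in; nothing more can be done
None
```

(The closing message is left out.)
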